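# Make up a customer's order at the parts counter

## Robot

A 6-joint arm with a two-finger parallel gripper is mounted at the origin on the work surface. World frame = base frame: x ahead of the robot, y to its left, z up, the work surface at z = 0. Lengths are in m, angles in rad, forces in N, time in s.
With the tool pointing down it reaches from about 0.35 to 0.775 m from the base axis. Payload 7.3 kg.
Tool frame: the origin (TCP) lies at the very end of the fingers, on their centre line; the grasp point (between the pads) lies 19 mm behind it (robot.tcp_to_grasp is the distance from the TCP to the grasp point, in m); x points along the fingers, y is the direction in which the jaws open and shut, and the axes are right-handed (so a half turn about x gives the same grasp; the last joint's range is limited). The gripper opens to 92 mm and grips with 3 to 60 N. Pads are 19 mm wide; open, the fingers measure 130 mm over their backs; the gripper's body (75 mm by 190 mm) begins 47 mm behind the grasp point.
Start: joints at [1.2, 0.342, 1.524, -0, 1.275, -0.146], TCP at [0.117, 0.512, 0.227] pointing down, gripper open.
Joint ranges: [-2.53, 2.53], [-0.77, 2.02], [0.04, 2.7], [-1, 4.14], [0.28, 2.66], [-3.11, 3.11]. Speed limits (rad/s): [2.57, 2.57, 3.14, 3.14, 3.14, 3.14].

## Interface

Orientations are given as [roll, pitch, yaw] about the fixed x, y, z axes, in that order (R = Rz(yaw) Ry(pitch) Rx(roll)).
In Python, from cell import robot gives the robot as it stands.
- The arm moves only by the tool move_arm, never from a script. Its argument "increments" is a list of rows, each a list of 4 numbers: the shift along the tool's x, y, z normalised to -1 to 1, where 1 is 40 cm, then the turn about the tool's x normalised to -1 to 1, where 1 is 60 degrees. In form: [[dx, dy, dz, twist], ...]. A call has 1 to 5 rows; each row is the pose to reach, as a shift and turn from the pose commanded when the call began, along the tool's axes at that moment; what a row does not reach only later rows make up. A row lasts 1/8 s, in which the tool goes at most 62.5 mm and 10.7 degrees, less where a joint would pass 70% of its speed; a pose out of reach is approached as far as the arm can. A call with a number of a shift or a turn outside -1 to 1 is refused whole. A call with a gripper value outside its range is refused whole. "gripper" is the closure, from 0 (fully open) to 1 (shut), set as the call begins (left out, the last holds). The fingers move at their own pace and stop on an object; "squeeze" is the grip in N (left out, the last holds). Time passes only in rows, so rows that repeat a pose let the fingers close. It gives the time, the measured TCP pose, the force and the opening at its end, in the units of the state.
- robot.observe(): the state, without advancing time (a new reading comes with each control period).
- robot.read_camera(name): name is "scene" or "top" or "wrist"; returns the picture (420x560x3 uint8, red, green, blue); there is no depth.
- robot.camera_params(name): a dict with "fx", "fy", "cx", "cy" (pixels), "R" (3x3) and "t" (3): a world point X has camera coordinates R X + t; the wrist camera has in their place "tool_from_camera" (4x4, takes a point from camera to tool coordinates, whose origin is the TCP and whose axes are the tool frame's). Camera axes: x right, y down, z forward; pixel columns grow to the right and rows downward; lengths in m; the calibration is good to about 2 mm. A picture is of the moment at which its call begins: read the wrist's pose just before it. camera_params takes no time and is no camera call.
- robot.hand_in(): hands the job in, once; it reports no verdict.
The state is a dict: "time": time; "qpos": joint angles; "qvel": joint speeds; "joint_efforts": joint torques, N m; "tool_pos": TCP position; "tool_rot": TCP orientation; "contact_force": force on the tool from outside, world axes, zero at the start; "torque": the same for the moment, N m; "opening": finger opening in m.
Only numpy, scipy, OpenCV 4.12 (cv2) and the standard library are available. Lean on these libraries where they do the work, as an engineer would, in place of code of your own. Each camera call takes 0.05 s, during which the arm holds its last target.

## Task

Make up the customer's order: tip all the brass bushings out of the yellow bin into the open blue case, stand the empty bin back upright in the middle of its black mat, and shut the case's lid. Once the lid is shut, stack every carton on the counter flat on the white rectangle in the middle of the lid, one on another in any order, in a single square column with their long sides along the rectangle's long sides. Leave the tape measure, the spray can and the clear tub where they stand.

Things in the scene. Friction and masses are not known exactly. Their poses are not given: they have to be found in the camera images.
- case: blue plastic parts case, fixed to the counter: an open-topped box 110 mm (own x) by 160 mm (own y), 60 mm high to the rim, walls and floor 5 mm thick; origin at the centre of its underside. Its lid is hinged along the top of its +x side (one 160 mm long side, the side towards the robot's right) and stands open at the start.
- lid (a joint): angle of the case's lid, a blue plate 110 x 160 x 8 mm: 0 = shut flat on the rim, 1.9 rad = fully open, leaning back 19 degrees past upright (its free edge then about 165 mm above the counter). Pushed past upright towards the case (below about 1.5 rad) it falls shut by its own weight.
- lid_edge (a point): middle of the lid's free edge, at mid thickness; it moves with the lid (over the case's -x side when shut, 110 mm from the hinge line)
- lid_pad (a point): fixed point 68.5 mm above the counter over the centre of the case: when the lid is shut this is the centre of its top face, the middle of the printed white rectangle, whose long sides (106 mm inside) run along the case's own y and short sides (66 mm inside) along its own x
- mat: thin black rubber mat fixed on the counter, 130 mm (own x) x 100 mm (own y), 3 mm thick; origin at the centre of its underside
- bin: yellow open picking bin on the mat: 64 mm wide (own y; flat side walls 4 mm thick, to be gripped across), x from -58 to +48 mm, 60 mm high; origin at its underside. Floor 4 mm thick, flat from x = -22 to +44; at the -x end a 36 degree ramp rises to the spout lip at x = -58, 30 mm up. Tipped 80 to 90 degrees spout-down (its top turned to its own -x) it empties.
- bushing0: brass bushing with a dark bore, a short cylinder 20 mm in diameter and 18 mm high, 30 g; origin at the centre of one end face, own z along its axis; starts standing in the bin; some of the six may be absent (None)
- bushing1: brass bushing with a dark bore, a short cylinder 20 mm in diameter and 18 mm high, 30 g; origin at the centre of one end face, own z along its axis; starts standing in the bin; some of the six may be absent (None)
- bushing2: brass bushing with a dark bore, a short cylinder 20 mm in diameter and 18 mm high, 30 g; origin at the centre of one end face, own z along its axis; starts standing in the bin; some of the six may be absent (None)
- bushing3: brass bushing with a dark bore, a short cylinder 20 mm in diameter and 18 mm high, 30 g; origin at the centre of one end face, own z along its axis; starts standing in the bin; some of the six may be absent (None)
- bushing4: brass bushing with a dark bore, a short cylinder 20 mm in diameter and 18 mm high, 30 g; origin at the centre of one end face, own z along its axis; starts standing in the bin; some of the six may be absent (None)
- bushing5: brass bushing with a dark bore, a short cylinder 20 mm in diameter and 18 mm high, 30 g; origin at the centre of one end face, own z along its axis; starts standing in the bin; some of the six may be absent (None)
- carton_orange: Orange, with a black band; closed carton with square edges, 104 mm long (own x), 66 mm wide (own y), 44 mm high; origin at the centre of its underside; stands loose and flat on the counter; weighs 0.15 to 0.4 kg. All four cartons have the same size; in some starts one of them is absent (None).
- carton_red: Red, with a yellow band; closed carton with square edges, 104 mm long (own x), 66 mm wide (own y), 44 mm high; origin at the centre of its underside; stands loose and flat on the counter; weighs 0.15 to 0.4 kg. All four cartons have the same size; in some starts one of them is absent (None).
- carton_white: White, with a blue band; closed carton with square edges, 104 mm long (own x), 66 mm wide (own y), 44 mm high; origin at the centre of its underside; stands loose and flat on the counter; weighs 0.15 to 0.4 kg. All four cartons have the same size; in some starts one of them is absent (None).
- carton_brown: Brown cardboard, with a green band; closed carton with square edges, 104 mm long (own x), 66 mm wide (own y), 44 mm high; origin at the centre of its underside; stands loose and flat on the counter; weighs 0.15 to 0.4 kg. All four cartons have the same size; in some starts one of them is absent (None).
- tape_measure: yellow and black tape measure, 70 x 38 x 66 mm, origin at the centre of its underside; not part of the job
- spray_can: grey and red spray can standing upright, 54 mm in diameter, 160 mm high, origin at the centre of its underside; not part of the job
- tub: clear, whitish round lidded tub, 90 mm in diameter, 60 mm high, origin at the centre of its underside; not part of the job
Mind the look-alikes: they are no part of the job. What is meant by the mat is not brown or green, and is the smaller of those in its own colour.

How it is judged:
On the way, in this order (a step that is already met when the one before it is completed fails the run):
1. all bushings lie in the case while the lid is open (x of bushing0 in the frame of case between -0.055 and 0.055 m and y of bushing0 in the frame of case between -0.08 and 0.08 m and z of bushing0 in the frame of case between -0.01 and 0.056 m and x of bushing1 in the frame of case between -0.055 and 0.055 m and y of bushing1 in the frame of case between -0.08 and 0.08 m and z of bushing1 in the frame of case between -0.01 and 0.056 m and x of bushing2 in the frame of case between -0.055 and 0.055 m and y of bushing2 in the frame of case between -0.08 and 0.08 m and z of bushing2 in the frame of case between -0.01 and 0.056 m and x of bushing3 in the frame of case between -0.055 and 0.055 m and y of bushing3 in the frame of case between -0.08 and 0.08 m and z of bushing3 in the frame of case between -0.01 and 0.056 m and x of bushing4 in the frame of case between -0.055 and 0.055 m and y of bushing4 in the frame of case between -0.08 and 0.08 m and z of bushing4 in the frame of case between -0.01 and 0.056 m and x of bushing5 in the frame of case between -0.055 and 0.055 m and y of bushing5 in the frame of case between -0.08 and 0.08 m and z of bushing5 in the frame of case between -0.01 and 0.056 m and value of joint lid above 1 rad), for 0.2 s.
2. the lid is shut over the bushings (value of joint lid below 0.05 rad and x of bushing0 in the frame of case between -0.055 and 0.055 m and y of bushing0 in the frame of case between -0.08 and 0.08 m and z of bushing0 in the frame of case between -0.01 and 0.056 m and x of bushing1 in the frame of case between -0.055 and 0.055 m and y of bushing1 in the frame of case between -0.08 and 0.08 m and z of bushing1 in the frame of case between -0.01 and 0.056 m and x of bushing2 in the frame of case between -0.055 and 0.055 m and y of bushing2 in the frame of case between -0.08 and 0.08 m and z of bushing2 in the frame of case between -0.01 and 0.056 m and x of bushing3 in the frame of case between -0.055 and 0.055 m and y of bushing3 in the frame of case between -0.08 and 0.08 m and z of bushing3 in the frame of case between -0.01 and 0.056 m and x of bushing4 in the frame of case between -0.055 and 0.055 m and y of bushing4 in the frame of case between -0.08 and 0.08 m and z of bushing4 in the frame of case between -0.01 and 0.056 m and x of bushing5 in the frame of case between -0.055 and 0.055 m and y of bushing5 in the frame of case between -0.08 and 0.08 m and z of bushing5 in the frame of case between -0.01 and 0.056 m), for 0.2 s.
At the end, for the whole second after the job is handed in: All bushings in the case, lid shut (under 0.05 rad), bin upright on the counter within 35 mm of the mat's centre; every carton present lies flat in the column on the lid, within 12 mm of the lid's middle and 0.12 rad of the rectangle's long side; all at rest (all of step 2 and horizontal distance between bin and mat below 0.035 m and angle between bin's own z axis and vertical below 0.06 rad and height (world z) of bin below 0.012 m and linear speed of each of bin, carton_orange, carton_red, carton_white, carton_brown below 0.02 m/s and horizontal distance between each of carton_orange, carton_red, carton_white, carton_brown and lid_pad below 0.012 m and height (world z) of each of carton_orange, carton_red, carton_white, carton_brown above 0.055 m and angle between the z axis of each of carton_orange, carton_red, carton_white, carton_brown and the z axis of case, either way round below 0.06 rad and angle between the x axis of each of carton_orange, carton_red, carton_white, carton_brown and the y axis of case, either way round below 0.12 rad); the robot touches nothing.
It fails at once if the tape measure is moved more than 30 mm or tipped over (distance of tape_measure from where it was at the start of the episode above 0.03 m or angle between tape_measure's own z axis and vertical above 0.5 rad).
It fails at once if the spray can is moved more than 30 mm or tipped over (distance of spray_can from where it was at the start of the episode above 0.03 m or angle between spray_can's own z axis and vertical above 0.5 rad).
It fails at once if the clear tub is moved more than 30 mm or tipped over (distance of tub from where it was at the start of the episode above 0.03 m or angle between tub's own z axis and vertical above 0.5 rad).
Of bushing0, bushing1, bushing2, bushing3, bushing4, bushing5 only 4 to 6 are there at a start; the rules pass over those that are not, and their reading is None.
Of carton_orange, carton_red, carton_white, carton_brown only 3 to 4 are there at a start; the rules pass over those that are not, and their reading is None.
At some moment in a run one of carton_orange, carton_red, carton_white, carton_brown, bin may be knocked a few centimetres aside while the robot is not near it.
It also fails if it takes over 210 s, if anything falls off the work surface, if the arm or the gripper's body presses on something with over 40 N, if the wrist force passes 120 N, or if a joint passes its speed limit or range.

## Working session

There is one attempt and no reset: what is moved stays moved. The work goes in short steps, Python scripts to look and compute and a tool call to move; the robot and the scene stay as the last step left them, time stands still between calls to the robot, and variables do not carry over. Pictures are saved under pics/ and viewed, and the job is handed in when it is done.

Besides the shell and the picture viewer there is one more tool, called by a JSON object that holds its "method" and its "body", one argument or row to a line. move_arm: Moves the arm, as the interface text tells. Its arguments: {"type":"object","properties":{"increments":{"type":"array","items":{"type":"array","items":{"type":"number"}}},"gripper":{"type":"number"},"squeeze":{"type":"number"}},"required":["increments"]}

```bash
ls; mkdir -p pics
python3 - <<'E'
from cell import robot
import cv2,json
for n in ["scene","top","wrist"]:
    im=robot.read_camera(n); cv2.imwrite(f"pics/{n}0.png",im[:,:,::-1]); print(n,{k:(v.tolist() if hasattr(v,'tolist') else v) for k,v in robot.camera_params(n).items()})
print(robot.observe())
E
```

```text
pics
scene {'fx': 441.9928439034789, 'fy': 441.9928439034789, 'cx': 278.8541241276903, 'cy': 213.944253669734, 'R': [[-0.49002685866884504, 0.8715691497280244, 0.015520793327417593], [0.700093417516061, 0.40410072298307126, -0.5887035012935132], [-0.5193677738691784, -0.2776145221830583, -0.8082000325038635]], 't': [0.2298947865264415, -0.3277045637792391, 1.720129787759328]}
top {'fx': 401.59306482199685, 'fy': 401.59306482199685, 'cx': 275.13791751958945, 'cy': 208.9393073082691, 'R': [[-0.014826705709469007, -0.9998520998126638, -0.008714774696589437], [-0.9947135163864669, 0.015635114237336125, -0.10149169188094041], [0.10161293773863195, 0.007163916735485479, -0.9947982153085781]], 't': [0.014104103345997855, 0.5416572311911404, 1.2290639874742462]}
wrist {'fx': 325.8721937486532, 'fy': 325.8721937486532, 'cx': 281.588962239203, 'cy': 206.69791651071955, 'tool_from_camera': [[0.0008799103444812798, -0.28254838318089115, 0.9592526449896552, -0.15773236459113013], [0.99999961286047, 0.00024280650227150865, -0.0008457682378340481, 0.00038826390201107674], [6.057668621269851e-06, 0.9592530178252588, 0.28254848744319594, -0.0767728143365442], [0.0, 0.0, 0.0, 1.0]]}
{'time': 0.15, 'qpos': array([ 1.19997857e+00,  3.42546285e-01,  1.52480469e+00,  3.95731716e-07,
        1.27535876e+00, -1.45949729e-01]), 'qvel': array([ 4.75638231e-04, -2.25944009e-03, -4.32896672e-03,  1.48669793e-04,
        1.30941285e-03,  9.62656063e-05]), 'joint_efforts': array([ 1.31549528e-03, -4.31474769e+01, -2.44354159e+01,  7.17925304e-02,
        5.36807079e-02, -5.53848133e-05]), 'tool_pos': array([0.11690731, 0.51151431, 0.22621063]), 'tool_rot': array([-1.71708485,  1.56967925, -1.94195299]), 'contact_force': array([ 0.85666344, -0.82176469, -0.1605264 ]), 'torque': array([ 0.00641906, -0.00492252, -0.01571481]), 'opening': 0.09205059775123794}
```

View pics/scene0.png

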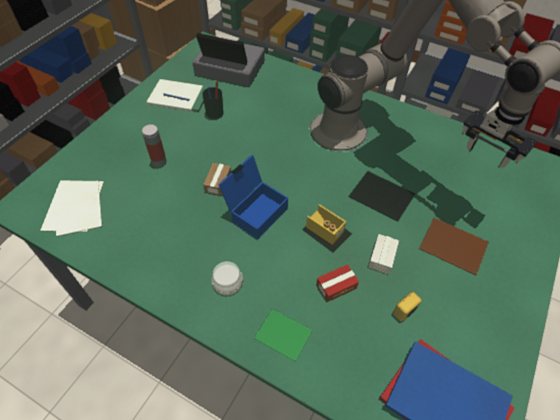

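View pics/top0.png

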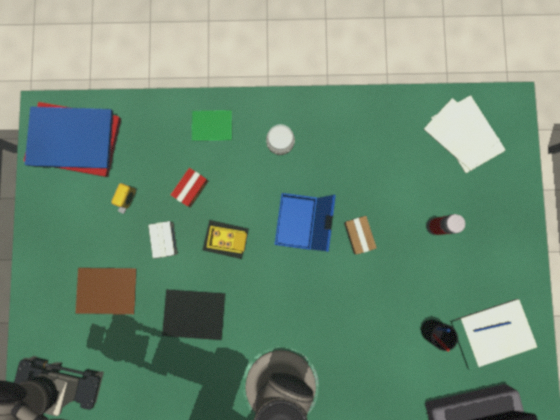

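View pics/wrist0.png

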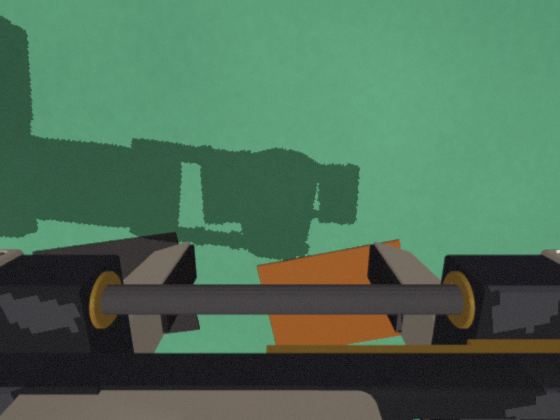

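Run:
```python
import cv2
a=cv2.imread("pics/top0.png"); 
cv2.imwrite("pics/c1.png",cv2.resize(a[160:270,100:260],None,fx=5,fy=5,interpolation=cv2.INTER_CUBIC))
cv2.imwrite("pics/c2.png",cv2.resize(a[170:280,255:395],None,fx=5,fy=5,interpolation=cv2.INTER_CUBIC))
b=cv2.imread("pics/scene0.png"); 
cv2.imwrite("pics/c3.png",cv2.resize(b[150:310,200:430],None,fx=3.4,fy=3.4,interpolation=cv2.INTER_CUBIC))
```

```text
(no output)
```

View pics/c1.png

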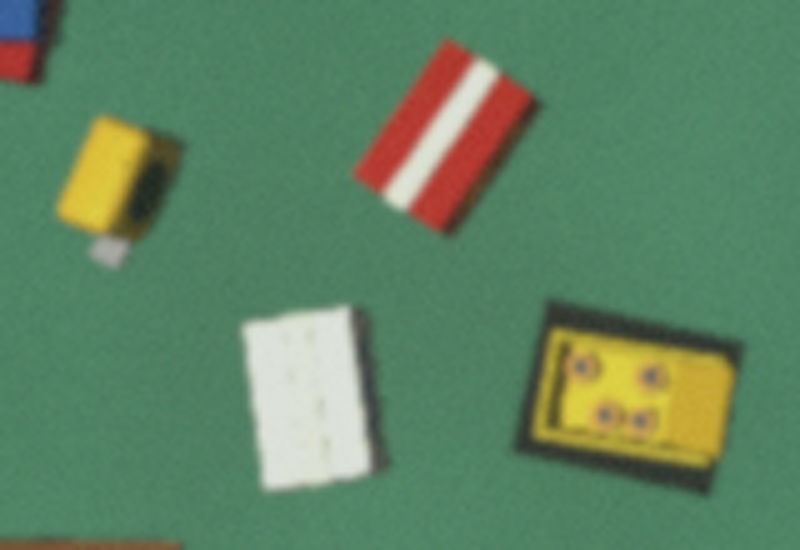

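View pics/c2.png

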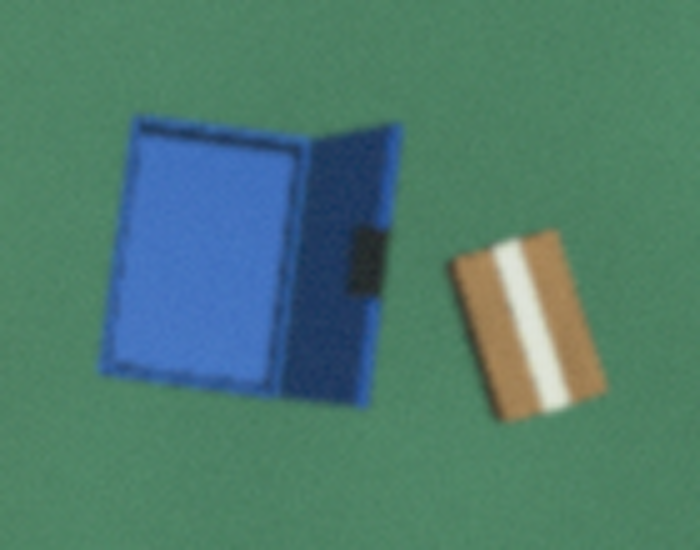

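View pics/c3.png

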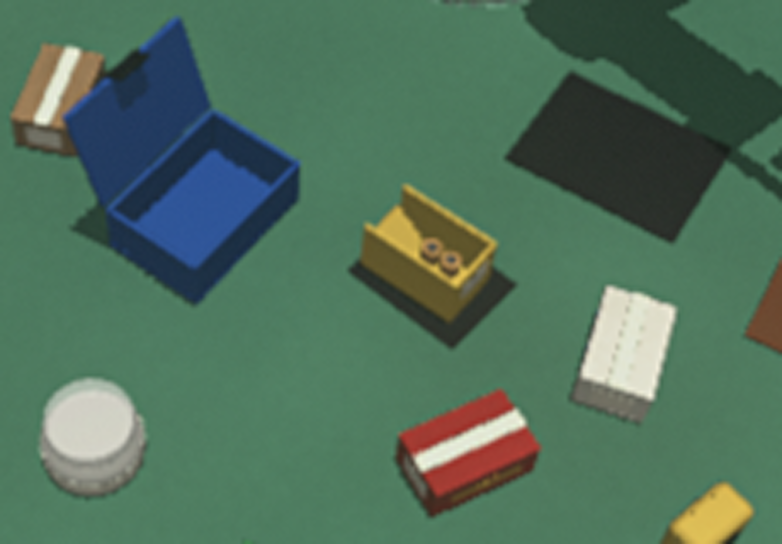

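```bash
cat > h.py <<'E'
import numpy as np, cv2
from scipy.spatial.transform import Rotation as Ro
from cell import robot
def ray(cam,px,z,par=None,pose=None):
    p=par or robot.camera_params(cam)
    d=np.array([(px[0]-p['cx'])/p['fx'],(px[1]-p['cy'])/p['fy'],1.])
    if cam=='wrist':
        T=np.array(p['tool_from_camera']); s=pose
        Rw=Ro.from_euler('xyz',s[1]).as_matrix(); o=Rw@T[:3,3]+s[0]; d=Rw@T[:3,:3]@d
    else:
        R=np.array(p['R']);t=np.array(p['t']); o=-R.T@t; d=R.T@d
    return o+d*(z-o[2])/d[2]
def proj(cam,X,pose=None):
    p=robot.camera_params(cam); X=np.asarray(X,float)
    if cam=='wrist':
        T=np.array(p['tool_from_camera']); Rw=Ro.from_euler('xyz',pose[1]).as_matrix()
        c=T[:3,:3].T@(Rw.T@(X-pose[0])-T[:3,3])
    else: c=np.array(p['R'])@X+np.array(p['t'])
    return np.array([p['fx']*c[0]/c[2]+p['cx'],p['fy']*c[1]/c[2]+p['cy']])
def pose():
    s=robot.observe(); return np.array(s['tool_pos']),np.array(s['tool_rot'])
def phi():
    R=Ro.from_euler('xyz',pose()[1]).as_matrix(); return np.degrees(np.arctan2(R[1,1],R[0,1]))
def go(x,y,z,ph=None):
    """numbers for moving TCP to x,y,z with jaw-axis azimuth ph deg (mod 180)"""
    p,r=pose(); R=Ro.from_euler('xyz',r).as_matrix()
    d=R.T@(np.array([x,y,z])-p)/0.4
    tw=0
    if ph is not None:
        a=np.degrees(np.arctan2(R[1,1],R[0,1])); e=(ph-a+90)%180-90; tw=-e/60
    st=robot.observe()
    print('go',np.round(d,4).tolist(),'twist',round(tw,3),'| t',round(st['time'],2),'q6',round(st['qpos'][5],2),'phi',round(phi(),1))
def shot(cam,name,crop=None,f=1):
    ps=pose(); im=robot.read_camera(cam)[:,:,::-1]
    if crop: im=im[crop[1]:crop[3],crop[0]:crop[2]]
    if f!=1: im=cv2.resize(im,None,fx=f,fy=f,interpolation=cv2.INTER_CUBIC)
    cv2.imwrite(f'pics/{name}.png',im); return ps
E
python3 - <<'E'
from h import *
np.set_printoptions(precision=4,suppress=True)
def q(name,pts,off,z):
    w=np.array([ray('top',(p[0]/5+off[0]-.4,p[1]/5+off[1]-.4),z) for p in pts])
    e=np.roll(w,-1,0)-w
    print(name,w.mean(0)[:2],'len',np.linalg.norm(e,axis=1),'az',np.degrees(np.arctan2(e[:,1],e[:,0])), 'r',np.linalg.norm(w.mean(0)[:2]))
A=(100,160);B=(255,170)
q('white',[(243,323),(350,306),(373,473),(265,490)],A,.044)
q('red',[(447,38),(535,98),(444,232),(352,175)],A,.044)
q('brown',[(455,260),(555,230),(605,390),(505,418)],B,.044)
q('bin',[(555,325),(735,360),(708,465),(535,438)],A,.063)
q('mat',[(552,298),(743,343),(710,492),(515,450)],A,.003)
q('case',[(135,117),(308,140),(278,397),(100,373)],B,.06)
E
```

```text
white [0.4524 0.3573] len [0.0667 0.1038 0.0668 0.1037] az [ -81.8208 -171.51     98.0617    8.469 ] r 0.5764926872631436
red [0.6139 0.2742] len [0.0676 0.1004 0.0681 0.1036] az [-125.1789  145.9319   57.575   -34.3877] r 0.6723908607966385
brown [ 0.4575 -0.2548] len [0.0645 0.102  0.0636 0.1007] az [ -74.2121 -164.7868  104.649    15.7196] r 0.5237092270036825
bin [0.4493 0.1546] len [0.1115 0.0651 0.1058 0.0691] az [-101.8468  165.0999   80.3523   -9.9796] r 0.47521283162778477
mat [0.452  0.1645] len [0.1254 0.0961 0.1265 0.0988] az [-104.1076  167.0298   77.1198  -13.6225] r 0.481007420034623
case [ 0.5014 -0.0562] len [0.1066 0.1575 0.1083 0.1576] az [-98.5642 171.9644  81.4934  -8.6564] r 0.5045002946200177
```

Run:
```python
from h import *
go(0.43,0.19,0.25,-13)
```

```text
go [-0.059, -0.6091, 0.9422] twist -1.498 | t 0.15 q6 -0.15 phi 77.1
```

{"method": "move_arm", "body": {
  "increments": [
    [-0.059,-0.609,0.942,0.9],
    [-0.059,-0.609,0.942,0.9],
    [-0.059,-0.609,0.942,0.9],
    [-0.059,-0.609,0.942,0.9],
    [-0.059,-0.609,0.942,0.9]
  ]
}}

```text
time: 0.78
tool_pos: [0.3357, 0.2866, 0.2433]
tool_rot: [2.168, 1.57, 1.0]
contact_force: [1.1, 1.7, -0.7]
opening: 0.0917
```

Run:
```python
from h import *
go(0.43,0.19,0.25,-13)
```

```text
go [-0.0169, 0.1222, 0.3146] twist 0.601 | t 0.78 q6 0.13 phi 23.1
```

{"method": "move_arm", "body": {
  "increments": [
    [-0.017,0.122,0.315,0.6],
    [-0.017,0.122,0.315,0.6],
    [-0.017,0.122,0.315,0.6],
    [-0.017,0.122,0.315,0.6],
    [-0.017,0.122,0.315,0.6]
  ]
}}

```text
time: 1.4
tool_pos: [0.4295, 0.1917, 0.2497]
tool_rot: [-1.287, 1.57, -3.077]
contact_force: [-0.0, 0.9, -0.5]
opening: 0.0919
```

Run:
```python
from h import *
go(0.43,0.19,0.25,-13)
print(shot('wrist','w1'))
```

```text
go [-0.0009, 0.002, 0.0039] twist 0.007 | t 1.4 q6 0.48 phi -12.6
(array([0.42953917, 0.19169772, 0.24965955]), array([-1.28686758,  1.57019144, -3.0773825 ]))
```

View pics/w1.png

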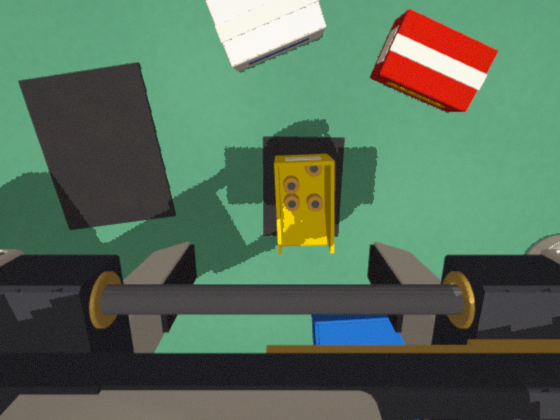

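Run:
```python
import cv2
a=cv2.imread("pics/w1.png"); cv2.imwrite("pics/w1c.png",cv2.resize(a[125:265,235:375],None,fx=4,fy=4,interpolation=cv2.INTER_CUBIC))
```

```text
(no output)
```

View pics/w1c.png

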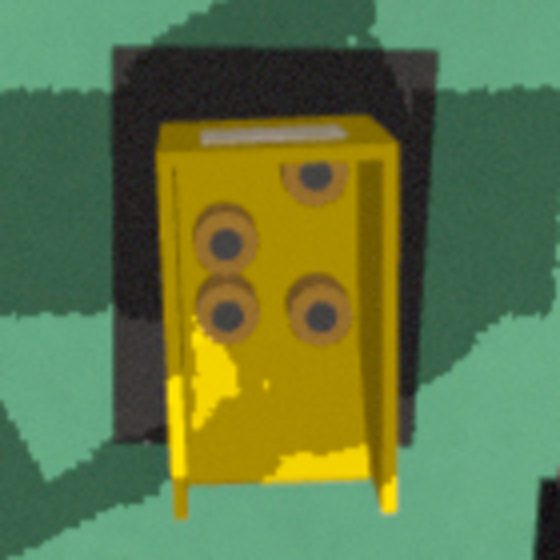

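Run:
```python
from h import *
np.set_printoptions(precision=4,suppress=True)
ps=(np.array([0.42953917, 0.19169772, 0.24965955]),np.array([-1.28686758,  1.57019144, -3.0773825 ]))
def q(name,pts,z):
    w=np.array([ray('wrist',(p[0]/4+235-.4,p[1]/4+125-.4),z,pose=ps) for p in pts])
    e=np.roll(w,-1,0)-w
    print(name,w[:,:2].tolist(),w.mean(0)[:2],'len',np.linalg.norm(e,axis=1),'az',np.degrees(np.arctan2(e[:,1],e[:,0])))
q('rim',[(158,150),(400,145),(393,513),(180,518)],.063)
q('tips as z=.033',[(158,150),(400,145),(393,513),(180,518)],.033)
q('mat',[(113,47),(438,52),(412,445),(113,440)],.003)
```

```text
rim [[0.4265157410200093, 0.21712990497049653], [0.48928064446708963, 0.2044800271423175], [0.4689990453827099, 0.10045527935517543], [0.40887368182936384, 0.11225043451161729]] [0.4484 0.1586] len [0.064  0.106  0.0613 0.1064] az [ -11.395  -101.0325  168.9009   80.4515]
tips as z=.033 [[0.42481322892075657, 0.21280645724633138], [0.49304579860256487, 0.19905460512876494], [0.47099739978760874, 0.08596790440591251], [0.40563430938220835, 0.09879057602522334]] [0.4486 0.1492] len [0.0696 0.1152 0.0666 0.1156] az [ -11.395  -101.0325  168.9009   80.4515]
mat [[0.416796765321745, 0.24206075959426007], [0.5129977269222602, 0.2190546692743045], [0.48344609661094085, 0.09435113121896407], [0.38688390076380264, 0.11770061961401868]] [0.45   0.1683] len [0.0989 0.1282 0.0993 0.1279] az [ -13.4495 -103.3317  166.4064   76.4753]
```

Run:
```python
from h import *
go(0.456,0.196,0.1,-10.5)
```

```text
go [0.3743, 0.0629, -0.0244] twist -0.034 | t 1.45 q6 0.48 phi -12.5
```

{"method": "move_arm", "body": {
  "increments": [
    [0.374,0.063,-0.024,-0.034],
    [0.374,0.063,-0.024,-0.034],
    [0.374,0.063,-0.024,-0.034],
    [0.374,0.063,-0.024,-0.034],
    [0.374,0.063,-0.024,-0.034]
  ]
}}

```text
time: 2.08
tool_pos: [0.4568, 0.1963, 0.1015]
tool_rot: [2.048, 1.569, 0.295]
contact_force: [-0.1, 0.6, 0.1]
opening: 0.0915
```

Run:
```python
from h import *
go(0.456,0.196,0.008,-10.5)
shot('wrist','w2')
```

```text
go [0.2338, -0.0021, 0.0013] twist 0.0 | t 2.08 q6 0.43 phi -10.5
```

View pics/w2.png

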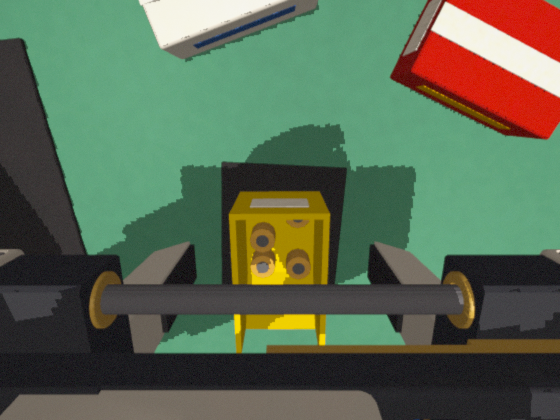

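{"method": "move_arm", "body": {
  "increments": [
    [0.1,-0.002,0.001,0],
    [0.2,-0.002,0.001,0],
    [0.234,-0.002,0.001,0],
    [0.234,-0.002,0.001,0]
  ]
}}

```text
time: 2.62
tool_pos: [0.4557, 0.1958, 0.0073]
tool_rot: [2.244, 1.57, 0.489]
contact_force: [0.2, 0.8, 0.2]
opening: 0.0914
```

{"method": "move_arm", "body": {
  "increments": [
    [0,0,0,0],
    [0,0,0,0],
    [0,0,0,0],
    [0,0,0,0],
    [0,0,0,0]
  ],
  "gripper": 1,
  "squeeze": 30
}}

```text
time: 3.25
tool_pos: [0.4557, 0.1958, 0.0074]
tool_rot: [2.167, 1.57, 0.412]
contact_force: [-0.9, 0.2, 6.0]
opening: 0.0641
```

{"method": "move_arm", "body": {
  "increments": [
    [0,0,0,0],
    [0,0,0,0],
    [0,0,0,0]
  ],
  "squeeze": 50
}}

```text
time: 3.62
tool_pos: [0.4557, 0.1957, 0.0074]
tool_rot: [2.142, 1.57, 0.387]
contact_force: [-1.5, 0.9, 5.5]
opening: 0.0635
```

Run:
```python
from h import *
s=robot.observe(); print(s['tool_pos'],s['opening'],s['contact_force'])
```

```text
[0.45570763 0.19574427 0.00736041] 0.06354813707453184 [-1.53388151  0.88031614  5.4948072 ]
```

{"method": "move_arm", "body": {
  "increments": [
    [-0.02,0,0,0],
    [-0.05,0,0,0],
    [-0.08,0,0,0],
    [-0.1,0,0,0],
    [-0.1,0,0,0]
  ]
}}

```text
time: 4.25
tool_pos: [0.4558, 0.1958, 0.0476]
tool_rot: [2.051, 1.569, 0.296]
contact_force: [0.5, 0.8, -3.8]
opening: 0.0638
```

Run:
```python
from h import *
shot('wrist','w3'); shot('scene','s3',(260,120,460,270),4)
print(robot.observe()['contact_force'])
```

```text
[-0.03855922  0.16694464 -2.52147935]
```

View pics/w3.png

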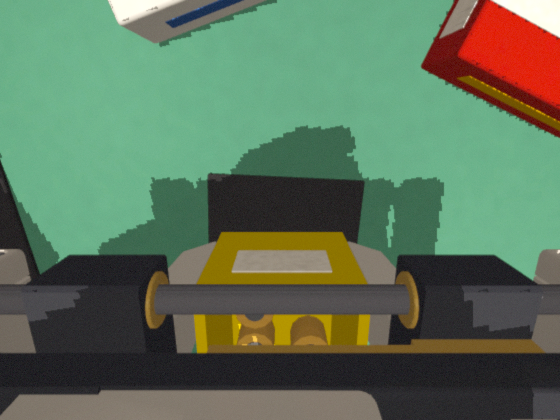

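View pics/s3.png

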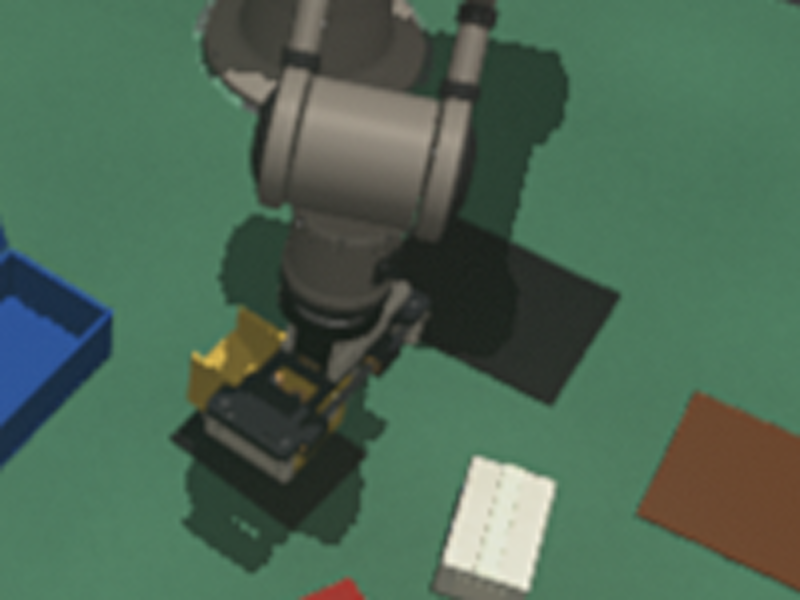

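{"method": "move_arm", "body": {
  "increments": [
    [-0.06,0,0,0],
    [-0.12,0,0,0],
    [-0.18,0,0,0],
    [-0.24,0,0,0],
    [-0.25,0,0,0]
  ]
}}

```text
time: 4.97
tool_pos: [0.456, 0.1958, 0.1476]
tool_rot: [2.034, 1.569, 0.279]
contact_force: [0.2, -0.3, -2.2]
opening: 0.0638
```

Run:
```python
from h import *
go(0.5066,-0.0216,0.15,-8.5)
go(0.49,0.06,0.15,-8.5)
```

```text
go [-0.0061, 0.2239, 0.5111] twist -0.034 | t 4.97 q6 0.44 phi -10.6
go [-0.0061, 0.1457, 0.3181] twist -0.034 | t 4.97 q6 0.44 phi -10.6
```

{"method": "move_arm", "body": {
  "increments": [
    [-0.006,0.036,0.08,-0.034],
    [-0.006,0.072,0.16,-0.034],
    [-0.006,0.108,0.24,-0.034],
    [-0.006,0.146,0.318,-0.034],
    [-0.006,0.146,0.318,-0.034]
  ]
}}

```text
time: 5.6
tool_pos: [0.4894, 0.0579, 0.1478]
tool_rot: [-1.3, 1.569, -3.022]
contact_force: [-0.2, -0.1, -2.5]
opening: 0.0639
```

Run:
```python
from h import *
go(0.5066,-0.0216,0.15,-8.5)
shot('wrist','w4'); shot('top','t4',(200,120,380,280),4)
```

```text
go [-0.0056, 0.0725, 0.1901] twist -0.003 | t 5.6 q6 0.11 phi -8.7
```

View pics/w4.png

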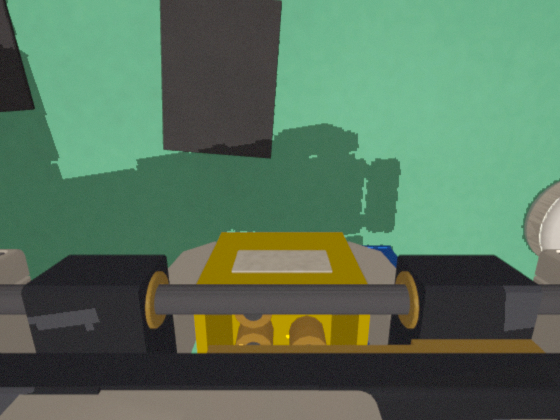

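View pics/t4.png

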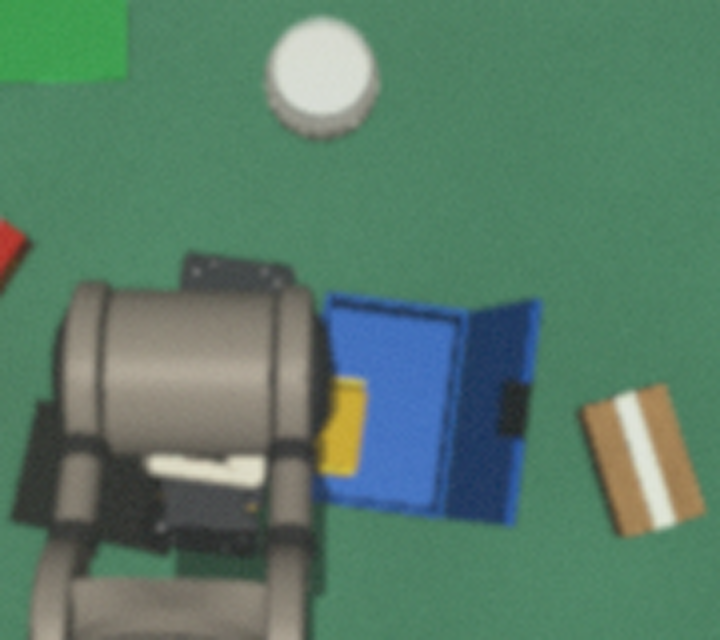

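{"method": "move_arm", "body": {
  "increments": [
    [-0.005,0.025,0.06,0],
    [-0.005,0.05,0.12,0],
    [-0.005,0.073,0.18,0],
    [-0.005,0.073,0.19,0],
    [-0.005,0.073,0.19,0]
  ]
}}

```text
time: 6.32
tool_pos: [0.5065, -0.0186, 0.1507]
tool_rot: [-1.989, 1.569, 2.575]
contact_force: [0.3, -0.2, -2.6]
opening: 0.0638
```

{"method": "move_arm", "body": {
  "increments": [
    [0,0,0,0],
    [0,0,0,0]
  ],
  "squeeze": 20
}}

```text
time: 6.58
tool_pos: [0.507, -0.0188, 0.1511]
tool_rot: [-2.832, 1.571, 1.732]
contact_force: [0.1, 0.2, -3.0]
opening: 0.0638
```

Run:
```python
from h import *
shot('wrist','w5'); shot('scene','s5',(200,120,400,270),4)
print(robot.observe()['contact_force'])
```

```text
[-0.44080863  0.03941846 -2.09128449]
```

View pics/w5.png

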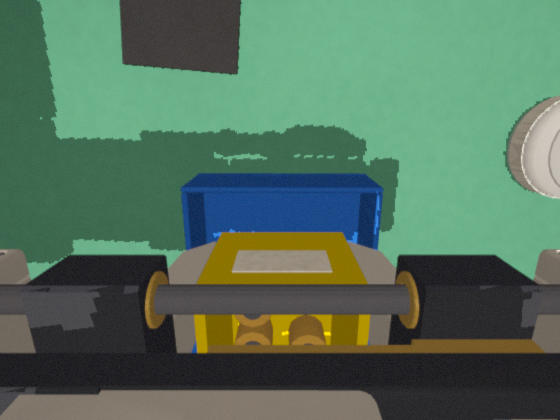

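View pics/s5.png

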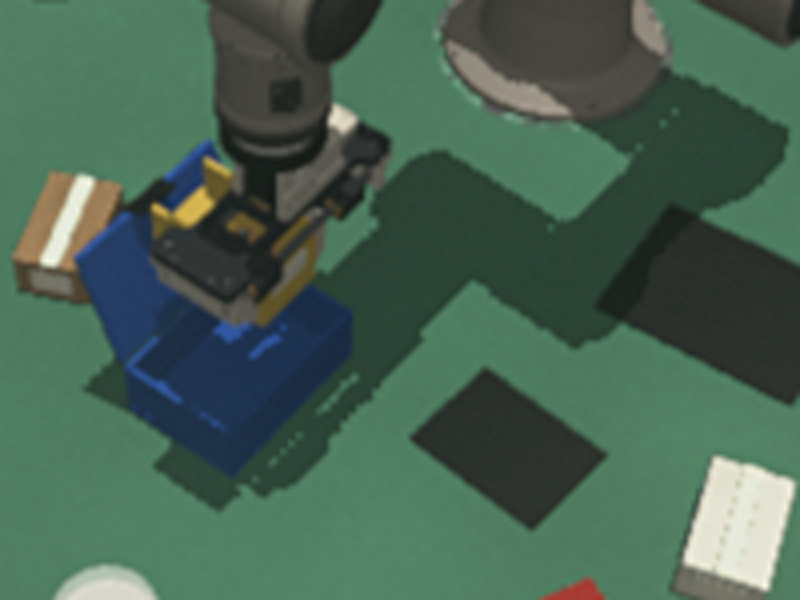

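{"method": "move_arm", "body": {
  "increments": [
    [0,0,0,0],
    [0,0,0,0]
  ],
  "squeeze": 10
}}

```text
time: 6.92
tool_pos: [0.5071, -0.0196, 0.1511]
tool_rot: [2.369, 1.571, 0.65]
contact_force: [0.4, 0.4, -3.0]
opening: 0.0643
```

Run:
```python
from h import *
shot('wrist','w6',(180,220,400,350),3)
```

```text
(no output)
```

View pics/w6.png

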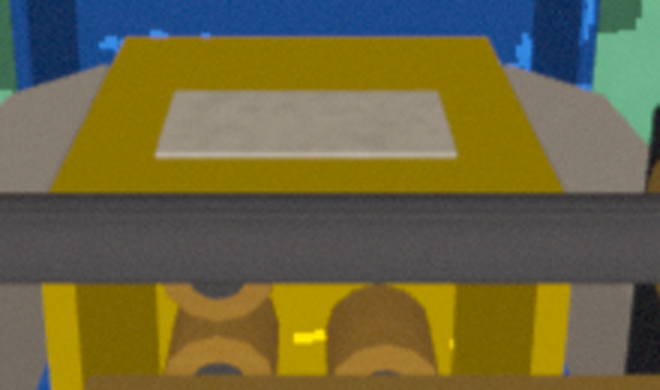

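Still level at 10 N. Lower further.

{"method": "move_arm", "body": {
  "increments": [
    [0,0,0,0],
    [0,0,0,0]
  ],
  "squeeze": 6
}}

```text
time: 7.22
tool_pos: [0.5071, -0.0197, 0.1511]
tool_rot: [-2.999, 1.571, 1.564]
contact_force: [0.3, -0.1, -2.4]
opening: 0.0641
```

Run:
```python
from h import *
shot('wrist','w7',(180,220,400,350),3); print(robot.observe()['opening'])
```

```text
0.06385138441244642
```

View pics/w7.png

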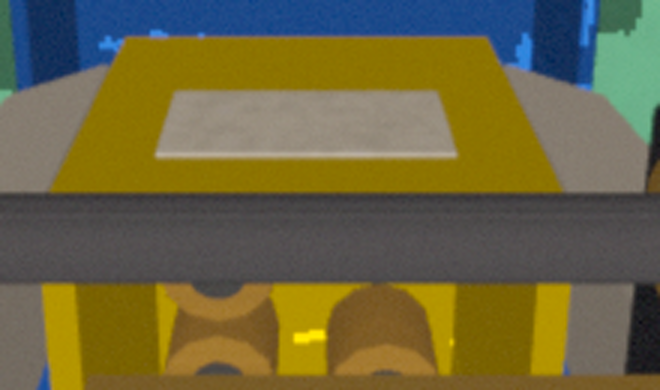

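{"method": "move_arm", "body": {
  "increments": [
    [0,0,0,0],
    [0,0,0,0]
  ],
  "squeeze": 4
}}

```text
time: 7.52
tool_pos: [0.5071, -0.0196, 0.1511]
tool_rot: [-3.049, 1.571, 1.514]
contact_force: [-0.4, 0.0, -2.2]
opening: 0.0642
```

Run:
```python
from h import *
shot('wrist','w8',(180,220,400,350),3); print(robot.observe()['opening'])
```

```text
0.06368042571114842
```

View pics/w8.png

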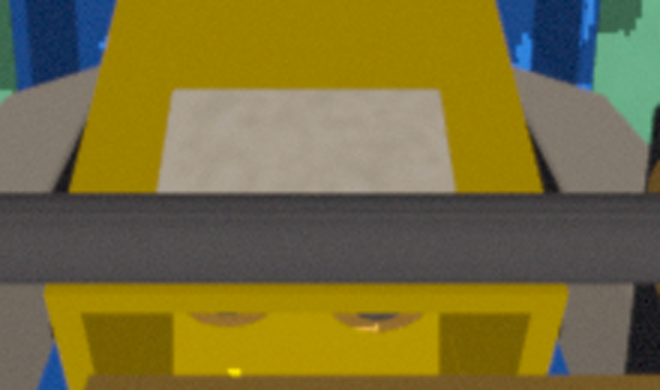

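{"method": "move_arm", "body": {
  "increments": [
    [0,0,0,0],
    [0,0,0,0]
  ],
  "squeeze": 4
}}

```text
time: 7.82
tool_pos: [0.5071, -0.0196, 0.1511]
tool_rot: [-2.896, 1.571, 1.668]
contact_force: [-0.6, 0.9, -3.0]
opening: 0.0641
```

Run:
```python
from h import *
shot('wrist','w9'); shot('scene','s9',(200,120,400,270),4); print(robot.observe()['opening'])
```

```text
0.06426950881462051
```

View pics/w9.png

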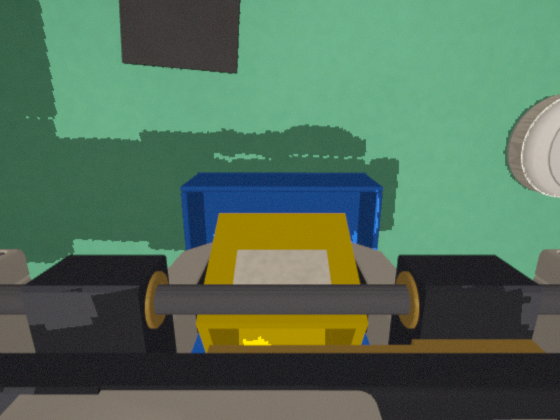

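View pics/s9.png

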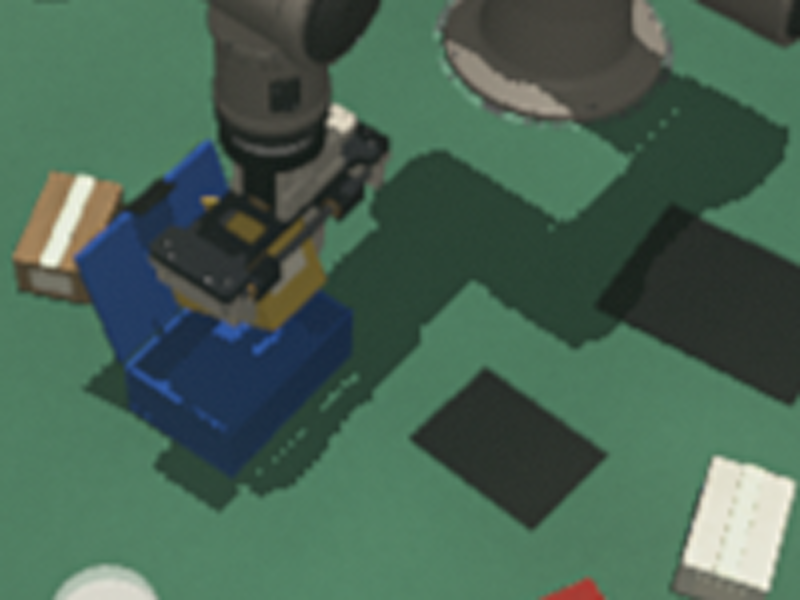

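Rotating slowly in a controlled way. Continue.

{"method": "move_arm", "body": {
  "increments": [
    [0,0,0,0],
    [0,0,0,0],
    [0,0,0,0],
    [0,0,0,0]
  ],
  "squeeze": 4
}}

```text
time: 8.43
tool_pos: [0.5071, -0.0196, 0.1511]
tool_rot: [3.035, 1.571, 1.315]
contact_force: [-0.2, -0.4, -2.5]
opening: 0.0641
```

Run:
```python
from h import *
shot('wrist','w10'); shot('scene','s10',(200,120,400,270),4); print(robot.observe()['opening'])
```

```text
0.06387835205633953
```

View pics/w10.png

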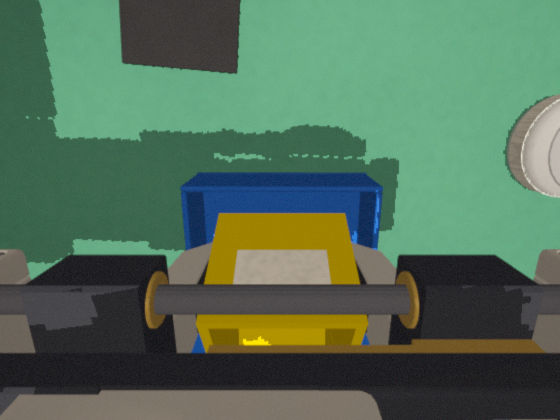

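View pics/s10.png

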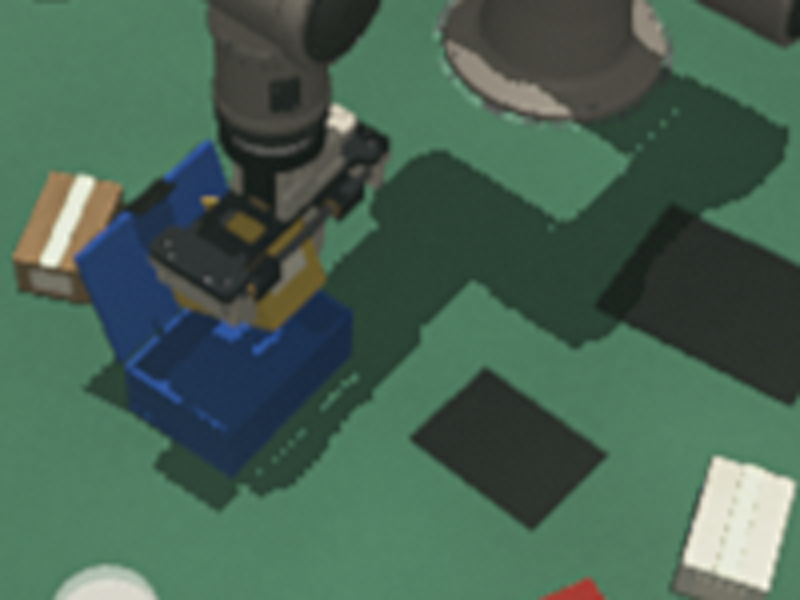

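{"method": "move_arm", "body": {
  "increments": [
    [0,0,0,0],
    [0,0,0,0],
    [0,0,0,0]
  ],
  "squeeze": 3
}}

```text
time: 8.9
tool_pos: [0.5071, -0.0196, 0.1511]
tool_rot: [-2.355, 1.571, 2.209]
contact_force: [0.9, -0.1, -2.4]
opening: 0.0639
```

Run:
```python
from h import *
shot('wrist','w11'); shot('scene','s11',(200,120,400,270),4); print(robot.observe()['opening'])
```

```text
0.06393542812796218
```

View pics/w11.png

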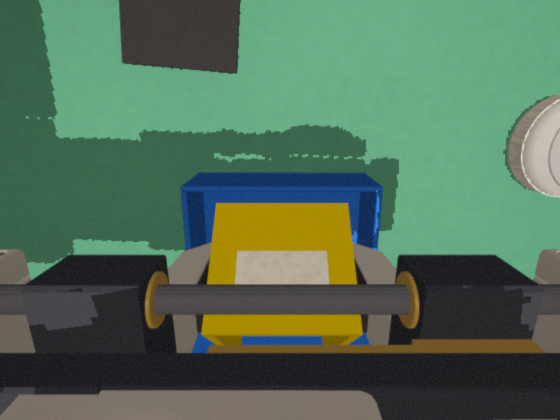

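View pics/s11.png

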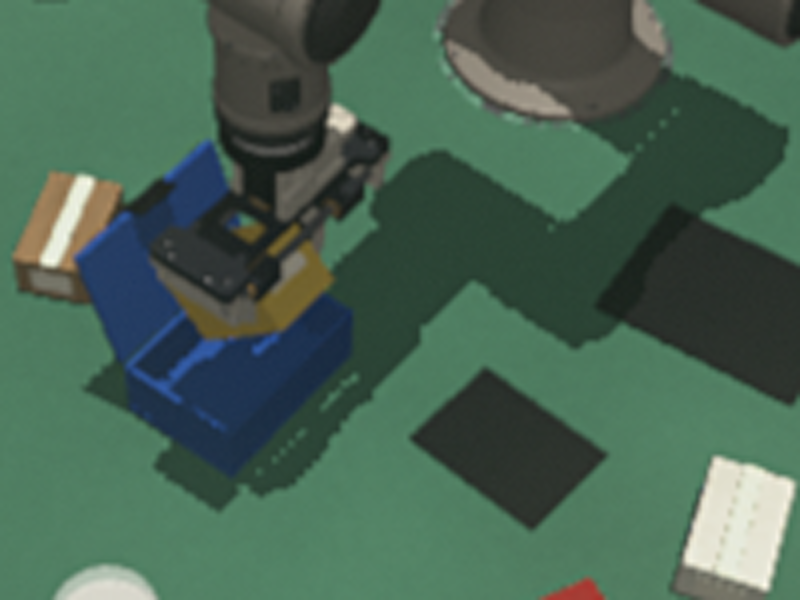

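{"method": "move_arm", "body": {
  "increments": [
    [0,0,0,0],
    [0,0,0,0],
    [0,0,0,0],
    [0,0,0,0],
    [0,0,0,0]
  ]
}}

```text
time: 9.62
tool_pos: [0.5071, -0.0196, 0.1511]
tool_rot: [2.905, 1.571, 1.186]
contact_force: [0.2, 0.1, -2.9]
opening: 0.0641
```

Run:
```python
from h import *
shot('wrist','w12'); shot('scene','s12',(200,120,400,270),4); print(robot.observe()['opening'])
```

```text
0.06389864414295252
```

View pics/w12.png

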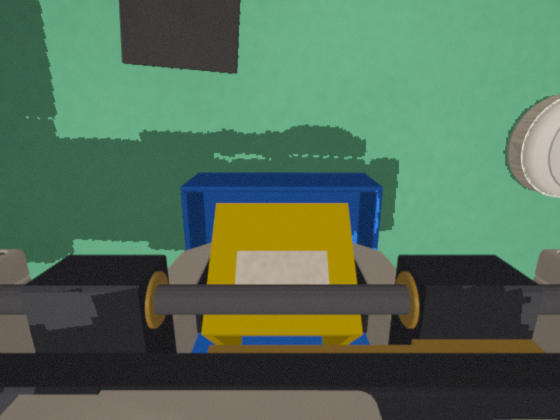

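View pics/s12.png

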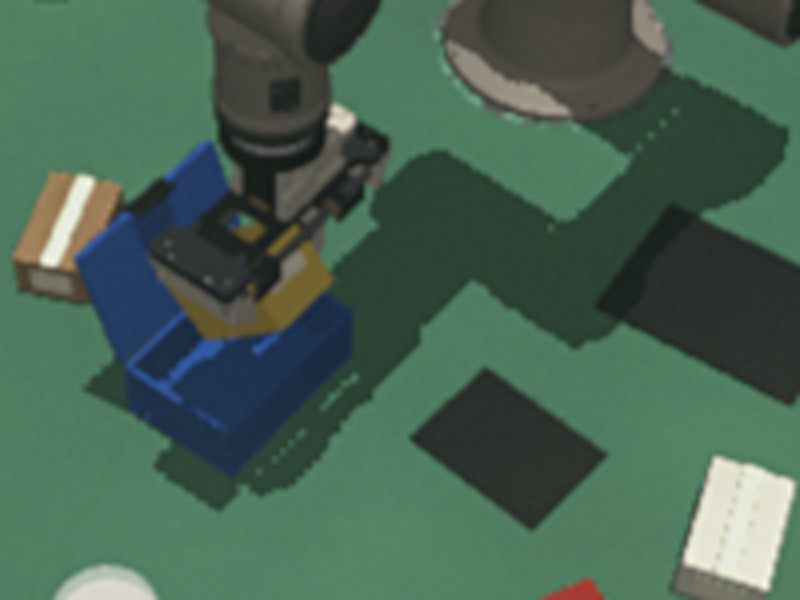

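{"method": "move_arm", "body": {
  "increments": [
    [0.02,0,-0.02,0],
    [0.06,0,-0.02,0],
    [0.1,0,-0.02,0],
    [0.13,0,-0.02,0],
    [0.15,0,-0.02,0]
  ]
}}

```text
time: 10.35
tool_pos: [0.5081, -0.0114, 0.0903]
tool_rot: [-1.792, 1.57, 2.772]
contact_force: [-0.1, 0.2, -2.4]
opening: 0.064
```

{"method": "move_arm", "body": {
  "increments": [
    [0,0,0.015,0],
    [0,0,0.03,0],
    [0,0,0.045,0],
    [0,0,0.06,0],
    [0,0,0.07,0]
  ]
}}

```text
time: 10.98
tool_pos: [0.5042, -0.0399, 0.0913]
tool_rot: [1.747, 1.57, 0.027]
contact_force: [-0.5, 0.6, -2.9]
opening: 0.0638
```

Run:
```python
from h import *
shot('wrist','w13'); shot('scene','s13',(200,120,400,270),4); print(robot.observe()['opening'])
```

```text
0.06382807322995863
```

View pics/w13.png

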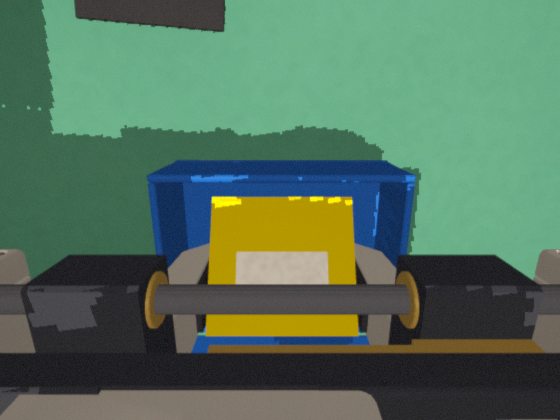

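View pics/s13.png

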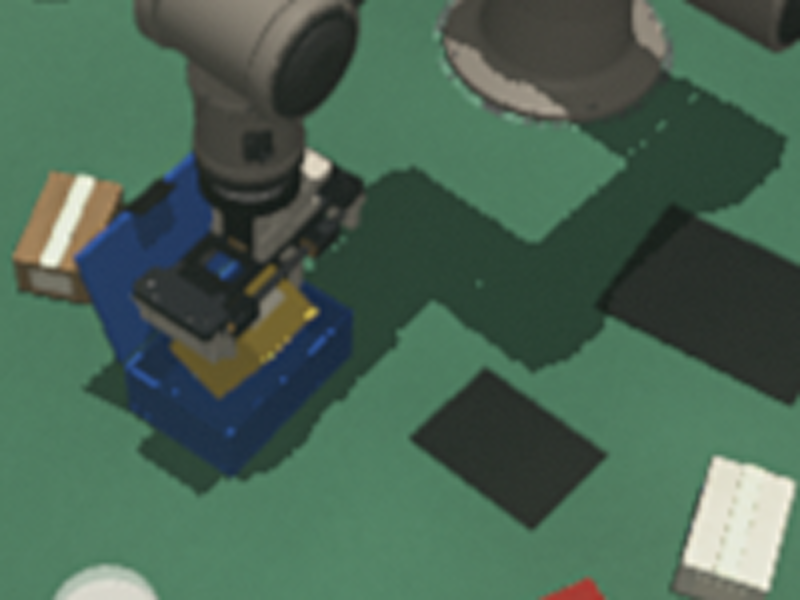

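{"method": "move_arm", "body": {
  "increments": [
    [0,0,0.015,0],
    [0,0,0.03,0],
    [0,0,0.045,0],
    [0,0,0.06,0],
    [0,0,0.075,0]
  ]
}}

```text
time: 11.7
tool_pos: [0.4998, -0.0696, 0.0912]
tool_rot: [1.592, 1.57, -0.128]
contact_force: [0.7, 1.1, -0.9]
opening: 0.0642
```

Run:
```python
from h import *
shot('wrist','w14'); shot('scene','s14',(200,120,400,270),4); print(robot.observe()['opening'])
```

```text
0.06413426125344161
```

View pics/w14.png

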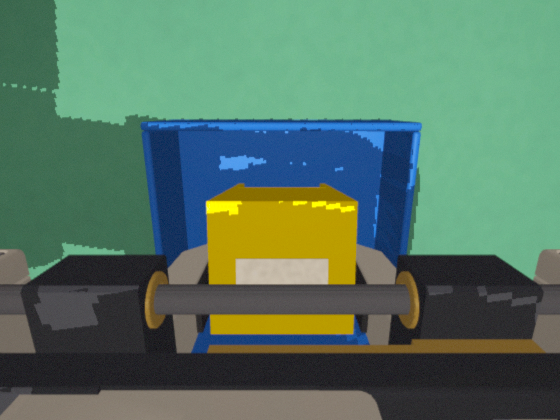

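View pics/s14.png

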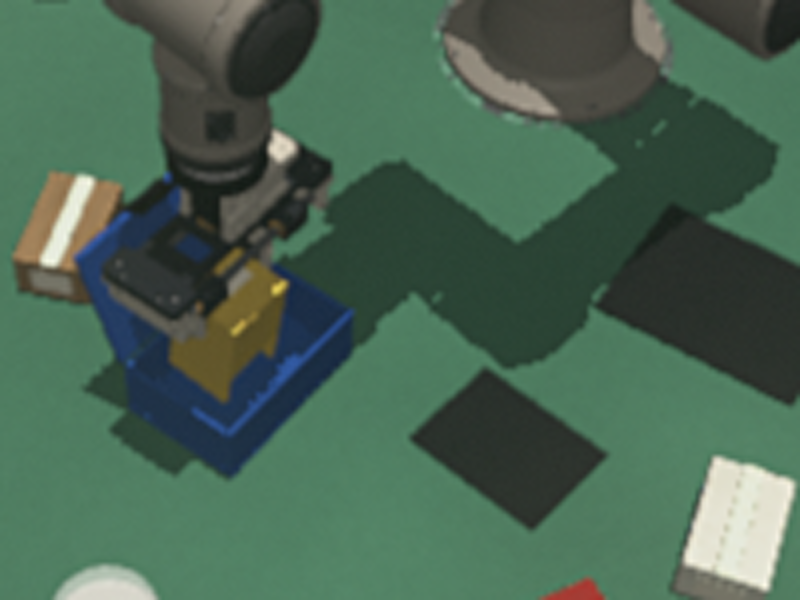

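{"method": "move_arm", "body": {
  "increments": [
    [-0.005,0,0.01,0],
    [-0.005,0,0.015,0],
    [-0.005,0,0.015,0]
  ]
}}

```text
time: 12.18
tool_pos: [0.4989, -0.0751, 0.0932]
tool_rot: [1.392, 1.571, -0.327]
contact_force: [-0.5, 0.5, -1.3]
opening: 0.0642
```

{"method": "move_arm", "body": {
  "increments": [
    [0,0,0,0],
    [0,0,0,0],
    [-0.02,0,-0.03,0],
    [-0.06,0,-0.08,0],
    [-0.1,0,-0.1,0]
  ],
  "squeeze": 40
}}

```text
time: 12.8
tool_pos: [0.5048, -0.0342, 0.134]
tool_rot: [-0.008, 1.57, -1.726]
contact_force: [-0.1, -6.1, -4.2]
opening: 0.0637
```

Run:
```python
from h import *
shot('wrist','w15'); shot('scene','s15',(200,120,400,270),4); print(robot.observe()['contact_force'])
```

```text
[ 0.62260031 -0.82226151 -1.33857951]
```

View pics/w15.png

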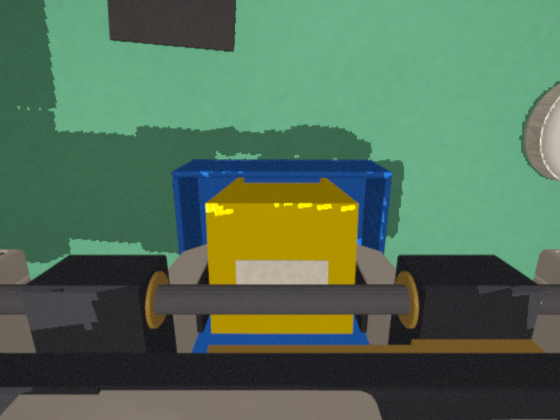

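View pics/s15.png

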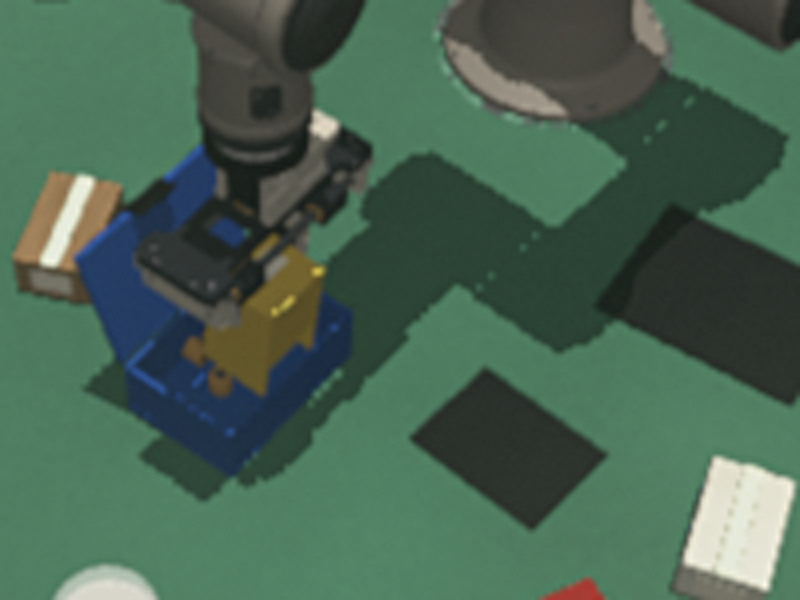

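Run:
```python
from h import *
go(0.4368,0.1067,0.19,-13.4)
```

```text
go [-0.1384, -0.2217, -0.3242] twist 0.083 | t 12.9 q6 -0.07 phi -8.4
```

{"method": "move_arm", "body": {
  "increments": [
    [-0.07,0,0,0],
    [-0.14,0,0,0.083],
    [-0.14,-0.07,-0.11,0.083],
    [-0.14,-0.15,-0.22,0.083],
    [-0.14,-0.22,-0.324,0.083]
  ]
}}

```text
time: 13.52
tool_pos: [0.4357, 0.1073, 0.1889]
tool_rot: [-2.681, 1.57, 1.796]
contact_force: [0.0, -0.1, -1.6]
opening: 0.064
```

Run:
```python
from h import *
go(0.4368,0.1067,0.1,-13.4)
shot('top','t16',(180,120,400,285),3.6); shot('scene','s16',(180,120,400,285),3.6);go(0.4368,0.1067,0.1,-13.4)
```

```text
go [0.2222, 0.003, 0.001] twist -0.002 | t 13.53 q6 0.31 phi -13.5
go [0.2222, 0.0079, 0.005] twist 0.002 | t 13.62 q6 0.3 phi -13.3
```

View pics/t16.png

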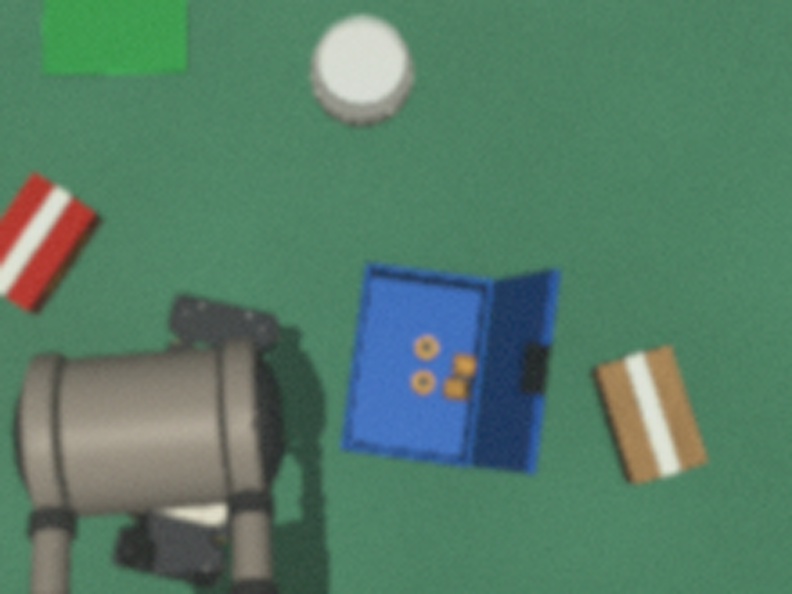

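View pics/s16.png

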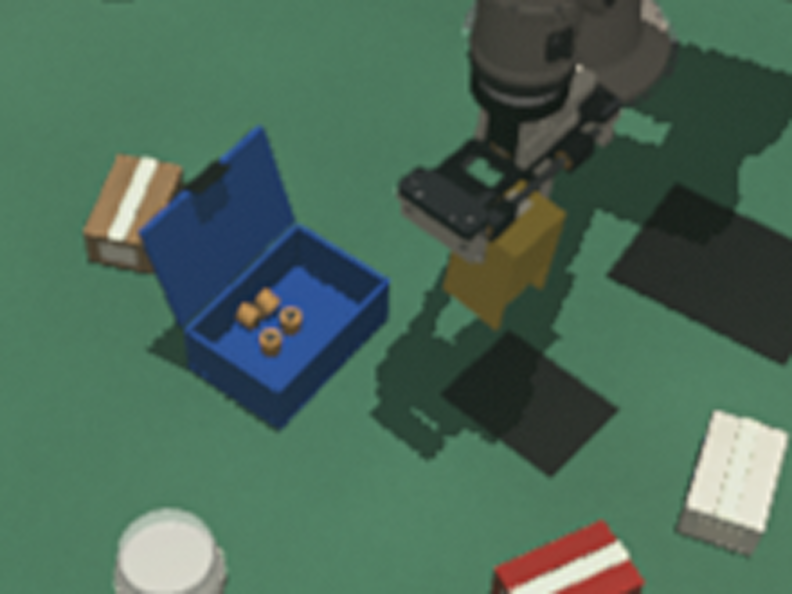

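{"method": "move_arm", "body": {
  "increments": [
    [0.08,0.005,0.003,0],
    [0.16,0.005,0.003,0],
    [0.22,0.005,0.003,0],
    [0.235,0.005,0.003,0],
    [0.235,0.005,0.003,0]
  ]
}}

```text
time: 14.25
tool_pos: [0.4389, 0.1039, 0.0953]
tool_rot: [-3.119, 1.571, 1.358]
contact_force: [0.6, -0.3, -1.7]
opening: 0.0639
```

Run:
```python
from h import *
M=np.array([.451,.166]);U=np.array([.232,.973])
for u,z in [(-61,79),(-36.7,73.7),(-14.6,62.3),(3.9,45.5),(9.1,38.7),(22.2,28.8),(31,17.8),(37,6)]:
    p=M+U*u/1000; go(p[0],p[1],z/1000,-13.4)
```

```text
go [0.0407, -0.0066, -0.0054] twist -0.002 | t 14.25 q6 0.3 phi -13.5
go [0.0539, -0.0067, -0.0661] twist -0.002 | t 14.25 q6 0.3 phi -13.5
go [0.0824, -0.0068, -0.1214] twist -0.002 | t 14.25 q6 0.3 phi -13.5
go [0.1244, -0.0069, -0.1677] twist -0.002 | t 14.25 q6 0.3 phi -13.5
go [0.1414, -0.0069, -0.1807] twist -0.002 | t 14.25 q6 0.3 phi -13.5
go [0.1662, -0.007, -0.2134] twist -0.002 | t 14.25 q6 0.3 phi -13.5
go [0.1937, -0.007, -0.2354] twist -0.002 | t 14.25 q6 0.3 phi -13.5
go [0.2232, -0.007, -0.2504] twist -0.002 | t 14.25 q6 0.3 phi -13.5
```

{"method": "move_arm", "body": {
  "increments": [
    [0.02,-0.004,-0.004,0],
    [0.042,-0.007,-0.005,0],
    [0.045,-0.007,-0.03,0],
    [0.054,-0.007,-0.066,0],
    [0.054,-0.007,-0.066,0]
  ],
  "squeeze": 6
}}

```text
time: 14.88
tool_pos: [0.4433, 0.1313, 0.0741]
tool_rot: [2.016, 1.568, 0.21]
contact_force: [0.9, 0.9, 2.8]
opening: 0.064
```

Run:
```python
from h import *
shot('scene','s17',(280,120,440,240),5)
M=np.array([.451,.166]);U=np.array([.232,.973])
for u,z in [(-14.6,62.3),(3.9,45.5),(9.1,38.7),(22.2,28.8),(31,17.8),(37,6)]:
    p=M+U*u/1000; go(p[0],p[1],z/1000,-13.4)
```

```text
go [0.0295, -0.0013, -0.0531] twist -0.001 | t 14.93 q6 0.36 phi -13.5
go [0.0716, -0.0014, -0.0993] twist -0.001 | t 14.93 q6 0.36 phi -13.5
go [0.0886, -0.0015, -0.1123] twist -0.001 | t 14.93 q6 0.36 phi -13.5
go [0.1134, -0.0016, -0.145] twist -0.001 | t 14.93 q6 0.36 phi -13.5
go [0.1409, -0.0017, -0.167] twist -0.001 | t 14.93 q6 0.36 phi -13.5
go [0.1704, -0.0018, -0.1819] twist -0.001 | t 14.93 q6 0.36 phi -13.5
```

View pics/s17.png

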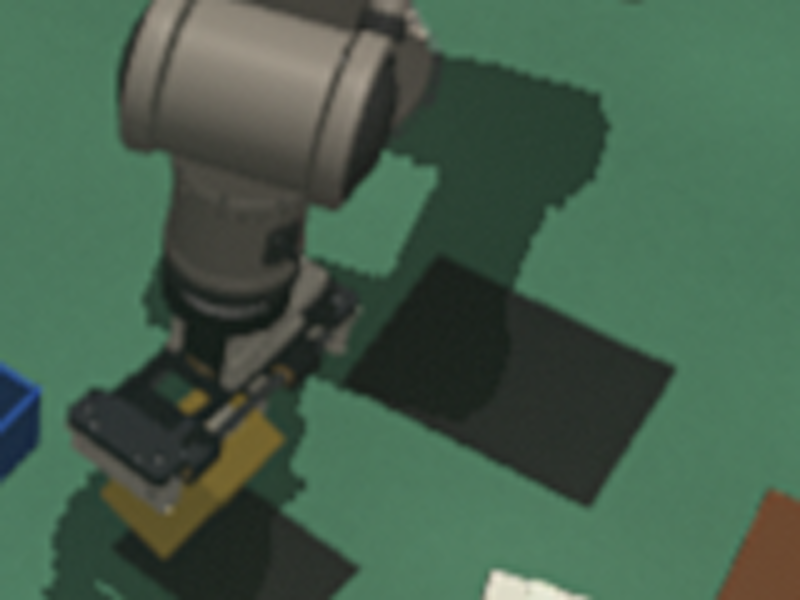

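Bin is rotating back (the bottom faces the camera, tilted about 60°). Continue down the arc.

{"method": "move_arm", "body": {
  "increments": [
    [0.015,-0.001,-0.027,0],
    [0.03,-0.001,-0.053,0],
    [0.05,-0.001,-0.077,0],
    [0.072,-0.001,-0.099,0],
    [0.089,-0.001,-0.112,0]
  ]
}}

```text
time: 15.55
tool_pos: [0.4538, 0.175, 0.0385]
tool_rot: [2.121, 1.566, 0.315]
contact_force: [2.6, 3.0, 5.5]
opening: 0.0637
```

Run:
```python
from h import *
shot('scene','s18',(280,120,440,240),5); shot('wrist','w18')
M=np.array([.451,.166]);U=np.array([.232,.973])
for u,z in [(9.1,38.7),(22.2,28.8),(31,17.8),(37,6)]:
    p=M+U*u/1000; go(p[0],p[1],z/1000,-13.4)
```

```text
go [-0.002, 0.0006, -0.0005] twist -0.001 | t 15.65 q6 0.44 phi -13.5
go [0.0227, 0.0006, -0.0333] twist -0.001 | t 15.65 q6 0.44 phi -13.5
go [0.0503, 0.0005, -0.0553] twist -0.001 | t 15.65 q6 0.44 phi -13.5
go [0.0798, 0.0005, -0.0702] twist -0.001 | t 15.65 q6 0.44 phi -13.5
```

View pics/w18.png

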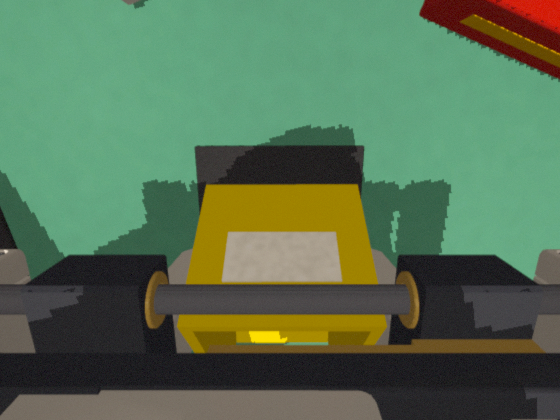

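View pics/s18.png

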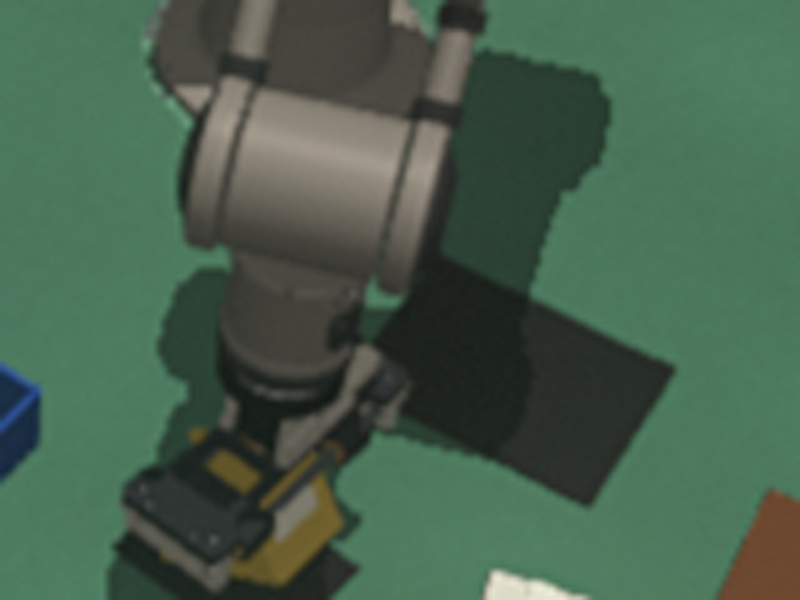

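{"method": "move_arm", "body": {
  "increments": [
    [0.023,0,-0.033,0],
    [0.036,0,-0.045,0],
    [0.05,0,-0.055,0],
    [0.065,0,-0.064,0],
    [0.078,0,-0.07,0]
  ]
}}

```text
time: 16.27
tool_pos: [0.4584, 0.2015, 0.0062]
tool_rot: [-1.221, 1.57, -3.028]
contact_force: [0.6, 0.0, -0.3]
opening: 0.064
```

{"method": "move_arm", "body": {
  "increments": [
    [0,0,0,0],
    [0,0,0,0],
    [0,0,0,0]
  ],
  "squeeze": 3
}}

```text
time: 16.65
tool_pos: [0.4586, 0.2013, 0.0068]
tool_rot: [-2.326, 1.571, 2.15]
contact_force: [-0.5, -0.4, -1.6]
opening: 0.064
```

Run:
```python
from h import *
shot('wrist','w19')
```

```text
(no output)
```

View pics/w19.png

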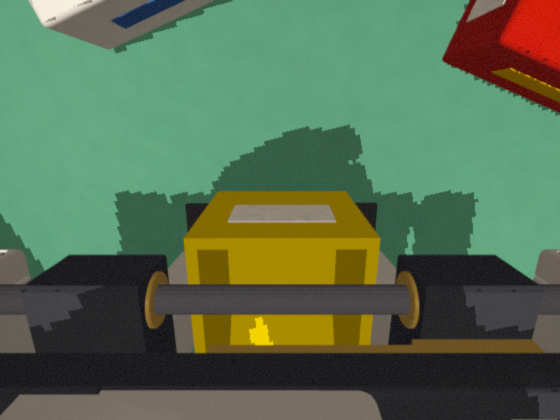

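{"method": "move_arm", "body": {
  "increments": [
    [0,0,0,0],
    [0,0,0,0],
    [0,0,0,0],
    [0,0,0,0],
    [0,0,0,0]
  ],
  "gripper": 0
}}

```text
time: 17.32
tool_pos: [0.4586, 0.2014, 0.0068]
tool_rot: [2.762, 1.571, 0.956]
contact_force: [0.3, 1.1, -0.1]
opening: 0.0916
```

{"method": "move_arm", "body": {
  "increments": [
    [-0.1,0,0,0],
    [-0.25,0,0,0],
    [-0.4,0,-0.03,0],
    [-0.45,0,-0.03,0],
    [-0.45,0,-0.03,0]
  ]
}}

```text
time: 17.95
tool_pos: [0.4621, 0.2133, 0.1882]
tool_rot: [2.11, 1.567, 0.304]
contact_force: [-0.8, 0.1, -0.3]
opening: 0.0918
```

Run:
```python
from h import *
np.set_printoptions(precision=6)
print(shot('wrist','w20',(170,100,400,270),3.4))
```

```text
(array([0.462133, 0.213327, 0.188195]), array([2.109772, 1.567015, 0.30367 ]))
```

View pics/w20.png

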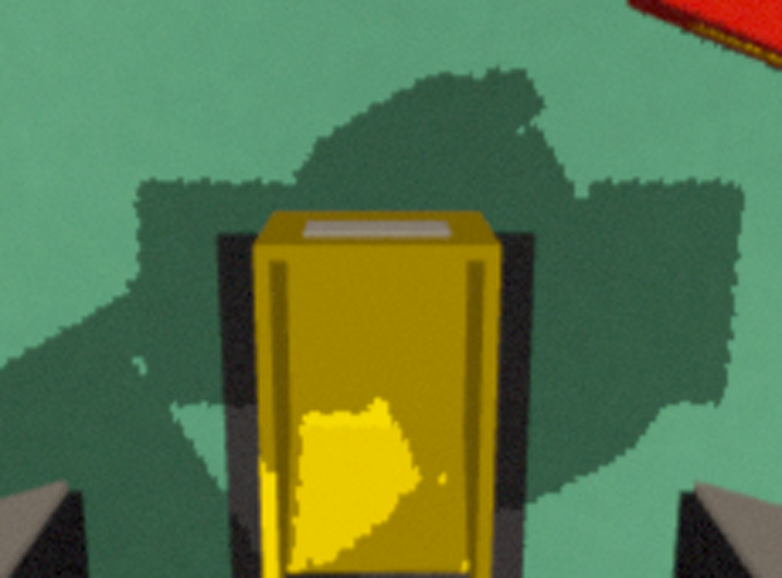

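Run:
```python
from h import *
ps=(np.array([0.462133, 0.213327, 0.188195]), np.array([2.109772, 1.567015, 0.30367 ]))
f=lambda p,z: ray('wrist',(p[0]/3.4+170-.4,p[1]/3.4+100-.4),z,pose=ps)
a=f((255,245),.063);b=f((500,245),.063);print(a,b,np.linalg.norm(a-b))
c=f((270,212),.003);d=f((487,212),.003);print(c,d)
m1=f((218,233),.003);m2=f((535,233),.003);print(m1,m2)
U=np.array([.232,.973])
mid=(a+b)/2; print('origin',mid[:2]-.048*U, 'by base',((c+d)/2)[:2]-.048*U,'mat',((m1+m2)/2)[:2]-.065*U)
```

```text
[0.43647587 0.24562404 0.063     ] [0.49796733 0.230847   0.063     ] 0.06324207956447579
[0.43468502 0.24554696 0.003     ] [0.50013951 0.22982362 0.003     ]
[0.41721797 0.24299738 0.003     ] [0.51334808 0.21989957 0.003     ]
origin [0.4560856  0.19153152] by base [0.45627626 0.19098129] mat [0.45020302 0.16820347]
```

Run:
```python
from h import *
go(.456,.191,.012,-13.4)
```

```text
go [0.4364, -0.0001, 0.0566] twist -0.001 | t 18.0 q6 0.52 phi -13.5
```

{"method": "move_arm", "body": {
  "increments": [
    [0.12,0,0.057,0],
    [0.24,0,0.057,0],
    [0.36,0,0.057,0],
    [0.436,0,0.057,0],
    [0.436,0,0.057,0]
  ]
}}

```text
time: 18.62
tool_pos: [0.453, 0.1899, 0.009]
tool_rot: [-1.103, 1.562, -2.909]
contact_force: [-0.0, 0.1, 0.2]
opening: 0.0916
```

{"method": "move_arm", "body": {
  "increments": [
    [0,0,0,0],
    [0,0,0,0],
    [0,0,0,0],
    [0,0,0,0],
    [0,0,0,0]
  ],
  "gripper": 1,
  "squeeze": 40
}}

```text
time: 19.25
tool_pos: [0.4567, 0.191, 0.0133]
tool_rot: [2.101, 1.569, 0.295]
contact_force: [-0.3, -0.2, 7.2]
opening: 0.0642
```

{"method": "move_arm", "body": {
  "increments": [
    [-0.015,0,0,0],
    [-0.015,0,0.02,0],
    [-0.015,0,0.04,0],
    [-0.015,0,0.061,0],
    [-0.015,0,0.061,0]
  ]
}}

```text
time: 19.88
tool_pos: [0.4501, 0.1664, 0.0182]
tool_rot: [-1.201, 1.57, -3.009]
contact_force: [0.2, -0.3, -1.5]
opening: 0.0638
```

{"method": "move_arm", "body": {
  "increments": [
    [0.01,0,0,0],
    [0.016,0,0,0],
    [0.016,0,0,0]
  ]
}}

```text
time: 20.25
tool_pos: [0.4506, 0.1672, 0.0132]
tool_rot: [1.776, 1.57, -0.03]
contact_force: [-5.2, -3.7, 16.6]
opening: 0.0638
```

{"method": "move_arm", "body": {
  "increments": [
    [0,0,0,0],
    [0,0,0,0],
    [0,0,0,0],
    [0,0,0,0]
  ],
  "gripper": 0
}}

```text
time: 20.75
tool_pos: [0.4503, 0.1672, 0.0117]
tool_rot: [-1.34, 1.571, 3.137]
contact_force: [0.8, -0.2, -0.7]
opening: 0.0913
```

{"method": "move_arm", "body": {
  "increments": [
    [-0.1,0,0,0],
    [-0.25,0,0,0],
    [-0.4,0,-0.03,0],
    [-0.5,0,-0.06,0],
    [-0.5,0,-0.06,0]
  ]
}}

```text
time: 21.38
tool_pos: [0.4577, 0.1914, 0.2151]
tool_rot: [2.078, 1.564, 0.273]
contact_force: [0.2, -0.3, -0.5]
opening: 0.0919
```

Run:
```python
from h import *
np.set_printoptions(precision=6)
print(shot('wrist','w21',(170,100,400,270),3.4))
```

```text
(array([0.457707, 0.191438, 0.215083]), array([2.078247, 1.563516, 0.272797]))
```

View pics/w21.png

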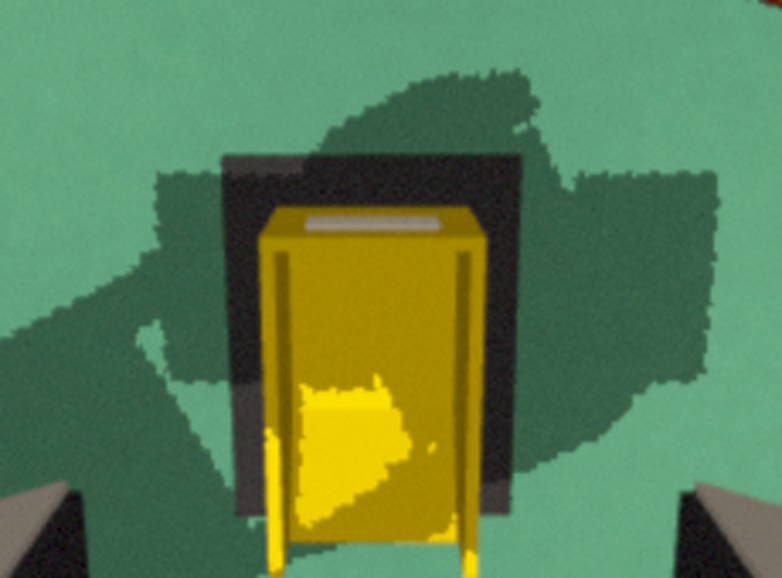

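Run:
```python
from h import *
go(.4807,-.1947,.225,-8.5)
```

```text
go [-0.031, 0.2835, 0.923] twist -0.083 | t 21.43 q6 0.48 phi -13.5
```

{"method": "move_arm", "body": {
  "increments": [
    [-0.03,0.05,0.15,-0.083],
    [-0.03,0.1,0.3,-0.083],
    [-0.03,0.15,0.45,-0.083],
    [-0.03,0.2,0.6,-0.083],
    [-0.03,0.245,0.75,-0.083]
  ],
  "gripper": 1
}}

```text
time: 22.05
tool_pos: [0.4799, -0.1219, 0.222]
tool_rot: [-1.864, 1.567, 2.699]
contact_force: [0.5, 0.9, 0.1]
opening: 0.0464
```

Run:
```python
from h import *
go(.4807,-.1947,.225,-8.5)
go(.4807,-.1947,.125,-8.5)
```

```text
go [-0.0078, 0.0289, 0.1798] twist -0.001 | t 22.05 q6 -0.25 phi -8.5
go [0.2422, 0.0297, 0.18] twist -0.001 | t 22.05 q6 -0.25 phi -8.5
```

{"method": "move_arm", "body": {
  "increments": [
    [-0.008,0.03,0.09,0],
    [-0.008,0.03,0.18,0],
    [0.08,0.03,0.18,0],
    [0.2,0.03,0.18,0],
    [0.242,0.03,0.18,0]
  ]
}}

```text
time: 22.68
tool_pos: [0.4793, -0.1918, 0.1224]
tool_rot: [-1.951, 1.562, 2.612]
contact_force: [-0.0, 0.3, 0.5]
opening: 0.0009
```

Run:
```python
from h import *
shot('scene','s22',(180,100,400,265),3.6); shot('top','t22',(200,140,420,305),3.6)
p,r=pose(); d=p[:2]-np.array([.5014,-.0562]); print(p, d@[-.148,-.989], d@[.989,-.148])
```

```text
[ 0.47972002 -0.1918957   0.12331518] 0.1374116854883556 -0.0013585374717073214
```

View pics/s22.png

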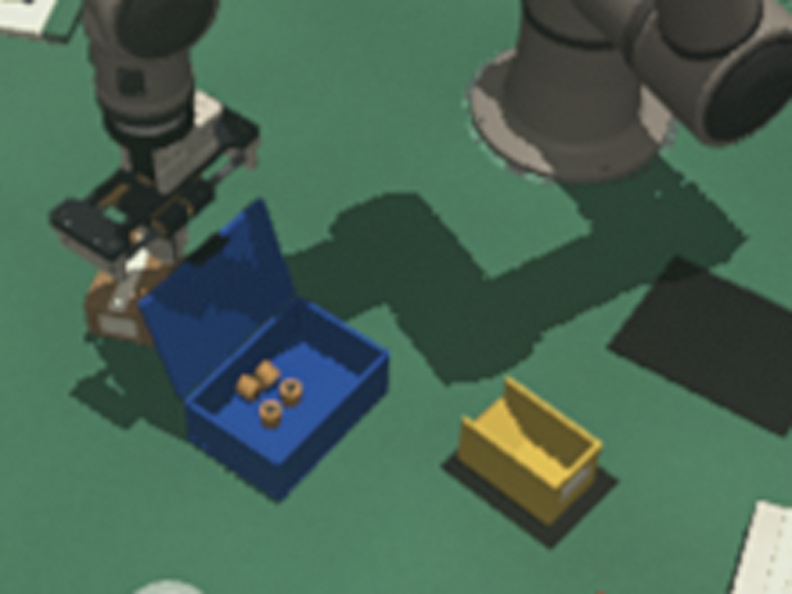

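View pics/t22.png

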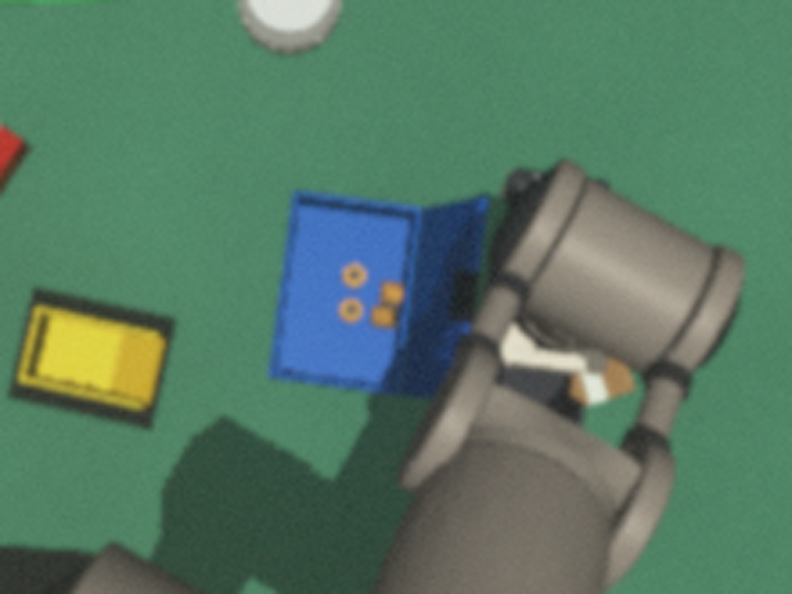

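{"method": "move_arm", "body": {
  "increments": [
    [0,0,-0.04,0],
    [0,0,-0.08,0],
    [0,0,-0.11,0],
    [0,0,-0.14,0],
    [0,0,-0.17,0]
  ]
}}

```text
time: 23.4
tool_pos: [0.4925, -0.1248, 0.1274]
tool_rot: [1.36, 1.57, -0.359]
contact_force: [0.4, -1.1, 0.1]
opening: 0.0003
```

{"method": "move_arm", "body": {
  "increments": [
    [0,0,-0.02,0],
    [0,0,-0.04,0],
    [0,0,-0.06,0],
    [0,0,-0.08,0],
    [0,0,-0.09,0]
  ]
}}

```text
time: 24.02
tool_pos: [0.4977, -0.0895, 0.1271]
tool_rot: [-2.61, 1.571, 1.954]
contact_force: [0.8, 0.6, -0.0]
opening: 0.0002
```

Run:
```python
from h import *
shot('scene','s23',(180,100,400,265),3.6)
p,r=pose(); d=p[:2]-np.array([.5014,-.0562]); print(p, d@[-.148,-.989], d@[.989,-.148])
```

```text
[ 0.49771612 -0.08930079  0.12710535] 0.03328189531725844 0.001255563448637041
```

View pics/s23.png

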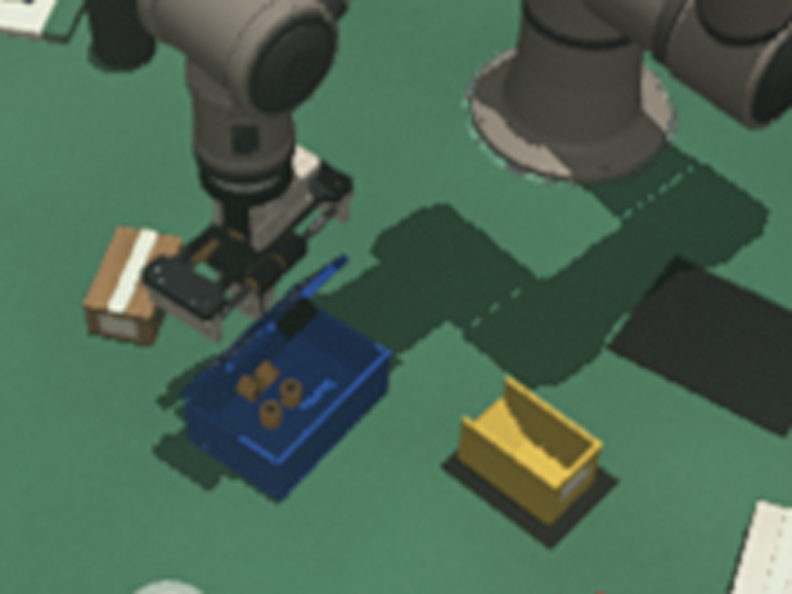

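{"method": "move_arm", "body": {
  "increments": [
    [0,0,-0.02,0],
    [-0.05,0,-0.03,0],
    [-0.15,0,0.0,0],
    [-0.25,0,0.03,0],
    [-0.3,0,0.1,0]
  ]
}}

```text
time: 24.7
tool_pos: [0.4925, -0.1295, 0.2495]
tool_rot: [1.432, 1.567, -0.286]
contact_force: [0.8, -0.7, -0.4]
opening: 0.0003
```

Run:
```python
from h import *
shot('scene','s24',(180,100,400,265),3.6)
go(.4575,-.2548,.22,15.5)
go(.4575,-.2548,.22,-74.5)
```

```text
go [0.0792, -0.0425, 0.3135] twist -0.401 | t 24.75 q6 -0.26 phi -8.5
go [0.0792, -0.0425, 0.3135] twist 1.099 | t 24.75 q6 -0.26 phi -8.5
```

View pics/s24.png

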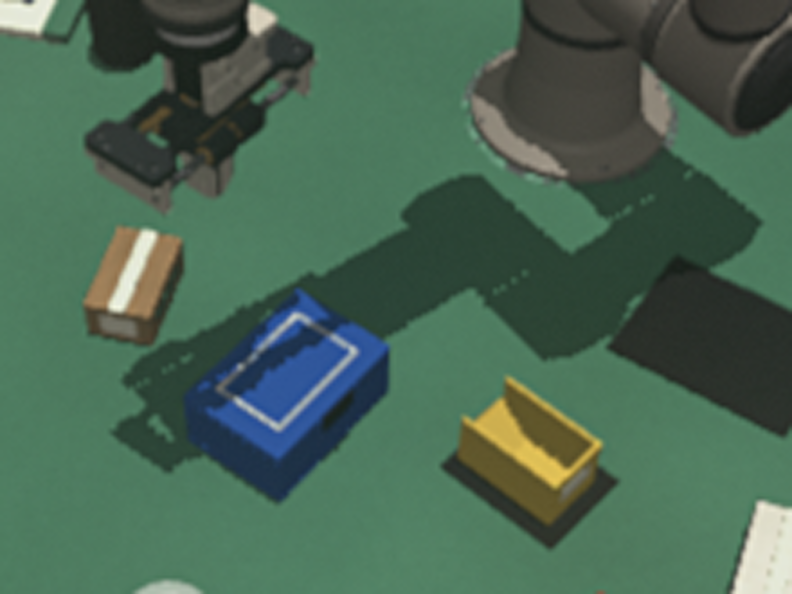

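Run:
```python
from h import *
go(.409,-.268,.25,-74.5)
```

```text
go [0.0036, -0.1571, 0.3644] twist 1.099 | t 24.75 q6 -0.26 phi -8.5
```

{"method": "move_arm", "body": {
  "increments": [
    [0.004,-0.157,0.364,0.89],
    [0.004,-0.157,0.364,0.89],
    [0.004,-0.157,0.364,0.89],
    [0.004,-0.157,0.364,0.89],
    [0.004,-0.157,0.364,0.89]
  ],
  "gripper": 0
}}

```text
time: 25.38
tool_pos: [0.4077, -0.2645, 0.2451]
tool_rot: [-1.608, 1.57, 2.016]
contact_force: [-0.4, -0.1, -0.3]
opening: 0.046
```

{"method": "move_arm", "body": {
  "increments": [
    [0,0,0,0.21],
    [0,0,0,0.21],
    [0,0,0,0.21]
  ]
}}

```text
time: 25.75
tool_pos: [0.4081, -0.2641, 0.2453]
tool_rot: [-1.41, 1.57, 2.005]
contact_force: [-1.6, 0.3, -0.2]
opening: 0.0757
```

Run:
```python
from h import *
np.set_printoptions(precision=6)
print(shot('wrist','w25')); shot('top','t25'); go(.409,-.268,.25,-74.5)
```

```text
(array([ 0.408082, -0.264095,  0.245342]), array([-1.410056,  1.570437,  2.004703]))
go [-0.0115, 0.0098, 0.0003] twist 0.002 | t 25.85 q6 0.57 phi -74.4
```

View pics/w25.png

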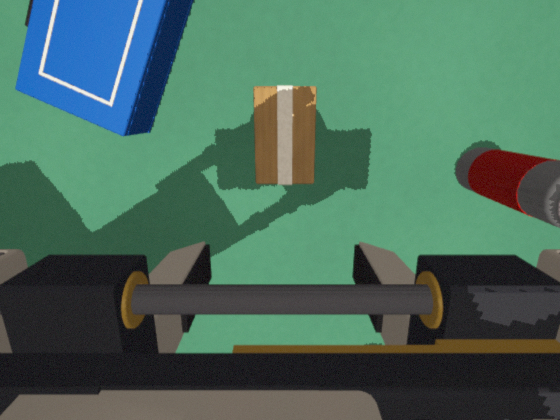

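View pics/t25.png

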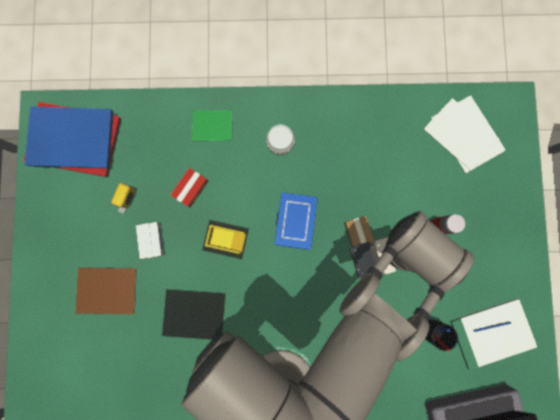

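Run:
```python
from h import *
np.set_printoptions(precision=4,suppress=True)
ps=(np.array([ 0.408082, -0.264095,  0.245342]), np.array([-1.410056,  1.570437,  2.004703]))
w=np.array([ray('wrist',p,.044,pose=ps) for p in [(254,86.5),(315.5,86.5),(315,183.5),(254.5,183.5)]])
e=np.roll(w,-1,0)-w; print(w.mean(0),np.linalg.norm(e,axis=1),np.degrees(np.arctan2(e[:,1],e[:,0])))
c=w.mean(0); go(c[0],c[1],.12,-74.5)
a=cv2.imread('pics/t25.png'); cv2.imwrite('pics/t25c.png',cv2.resize(a[180:260,260:330],None,fx=8,fy=8,interpolation=cv2.INTER_CUBIC))
```

```text
[ 0.4558 -0.2539  0.044 ] [0.0637 0.1027 0.0681 0.1027] [ -74.3481 -162.9722  105.6478   14.5893]
go [0.3135, 0.0074, -0.1218] twist 0.002 | t 25.85 q6 0.57 phi -74.4
```

View pics/t25c.png

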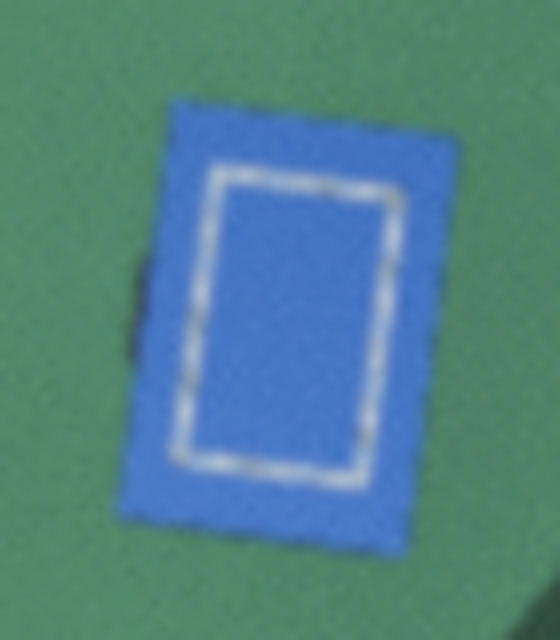

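Run:
```python
from h import *
np.set_printoptions(precision=4,suppress=True)
for P in ([(173,100),(462,138),(408,556),(120,518)],[(212,168),(405,190),(368,485),(175,458)]):
    w=np.array([ray('top',(p[0]/8+260-.44,p[1]/8+180-.44),.0685) for p in P]); e=np.roll(w,-1,0)-w
    print(w.mean(0),np.linalg.norm(e,axis=1),np.degrees(np.arctan2(e[:,1],e[:,0])))
go(.456,-.254,.08,-74.8)
```

```text
[ 0.5019 -0.0566  0.0685] [0.1105 0.1592 0.1087 0.1595] [-98.484  171.2549  81.6557  -8.095 ]
[ 0.5027 -0.0563  0.0685] [0.0735 0.1124 0.0731 0.1106] [-97.464  171.5534  81.183   -8.2232]
go [0.4135, 0.0078, -0.1223] twist 0.007 | t 25.85 q6 0.57 phi -74.4
```

Run:
```python
from h import *
print(ray('top',(456,223),.16), ray('top',(436,226),.0), ray('wrist',(475,165),0,pose=(np.array([ 0.408082, -0.264095,  0.245342]), np.array([-1.410056,  1.570437,  2.004703]))))
```

```text
[ 0.48114864 -0.49675364  0.16      ] [ 0.48219026 -0.50361442  0.        ] [ 0.48358668 -0.49225521  0.        ]
```

{"method": "move_arm", "body": {
  "increments": [
    [0.1,0.008,-0.06,0.007],
    [0.2,0.008,-0.122,0.007],
    [0.3,0.008,-0.122,0.007],
    [0.4,0.008,-0.122,0.007],
    [0.41,0.008,-0.122,0.007]
  ]
}}

```text
time: 26.48
tool_pos: [0.4545, -0.2531, 0.0792]
tool_rot: [-0.934, 1.565, 2.472]
contact_force: [-1.0, -0.7, 0.8]
opening: 0.092
```

Run:
```python
from h import *
shot('wrist','w26');go(.456,-.254,.01,-74.8)
```

```text
go [0.1764, 0.001, -0.0017] twist -0.001 | t 26.52 q6 0.65 phi -74.9
```

View pics/w26.png

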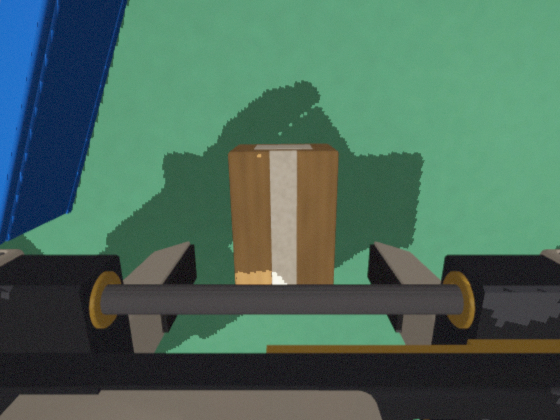

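{"method": "move_arm", "body": {
  "increments": [
    [0.09,0.001,-0.002,0],
    [0.17,0.001,-0.002,0],
    [0.174,0.001,-0.002,0]
  ]
}}

```text
time: 26.9
tool_pos: [0.4567, -0.2545, 0.012]
tool_rot: [-1.001, 1.569, 2.404]
contact_force: [-0.8, -0.1, -0.3]
opening: 0.0916
```

{"method": "move_arm", "body": {
  "increments": [
    [0,0,0,0],
    [0,0,0,0],
    [0,0,0,0],
    [0,0,0,0],
    [0,0,0,0]
  ],
  "gripper": 1,
  "squeeze": 35
}}

```text
time: 27.52
tool_pos: [0.4573, -0.2547, 0.013]
tool_rot: [2.394, 1.569, -0.485]
contact_force: [-1.1, 1.2, 7.3]
opening: 0.0656
```

{"method": "move_arm", "body": {
  "increments": [
    [-0.06,0,0,0],
    [-0.14,0,0,0],
    [-0.24,0,0,0],
    [-0.34,0,0,0],
    [-0.38,0,0,0]
  ]
}}

```text
time: 28.15
tool_pos: [0.4574, -0.255, 0.1664]
tool_rot: [2.242, 1.567, -0.637]
contact_force: [1.0, 0.5, -3.3]
opening: 0.0658
```

Run:
```python
from h import *
shot('wrist','w27');go(.502,-.0565,.16,-98.5);print(pose()[0])
```

```text
go [0.0176, -0.4513, -0.2358] twist 0.393 | t 28.2 q6 0.65 phi -74.9
[ 0.45784968 -0.25530237  0.16749164]
```

View pics/w27.png

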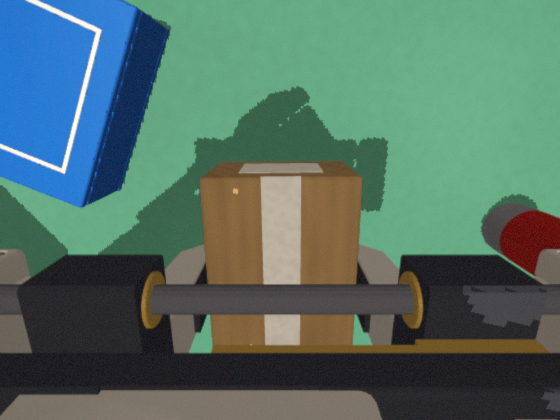

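```bash
cat >> h.py <<'E'
def far(px,dz=.031):
    """tool-frame -z distance of a wrist pixel at height TCP+dz"""
    p=robot.camera_params('wrist');T=np.array(p['tool_from_camera'])
    d=T[:3,:3]@np.array([(px[0]-p['cx'])/p['fx'],(px[1]-p['cy'])/p['fy'],1.]);o=T[:3,3]
    return o+d*(-dz-o[0])/d[0]
E
python3 - <<'E'
from h import *
print(far((203,176)),far((359,177)),far((282,177)))
E
```

```text
[-0.031      -0.03142546 -0.05148624] [-0.031       0.03015365 -0.05107806] [-0.031      -0.00025927 -0.0510818 ]
```

Run:
```python
from h import *
for dz in (.031,.026,.022): print(far((203,176),dz),far((359,177),dz))
shot('scene','s28',(160,80,380,245),3.6)
```

```text
[-0.031      -0.03142546 -0.05148624] [-0.031       0.03015365 -0.05107806]
[-0.026      -0.03264559 -0.05050609] [-0.026       0.03136298 -0.05008181]
[-0.022      -0.03362169 -0.04972198] [-0.022       0.03233044 -0.04928481]
```

View pics/s28.png

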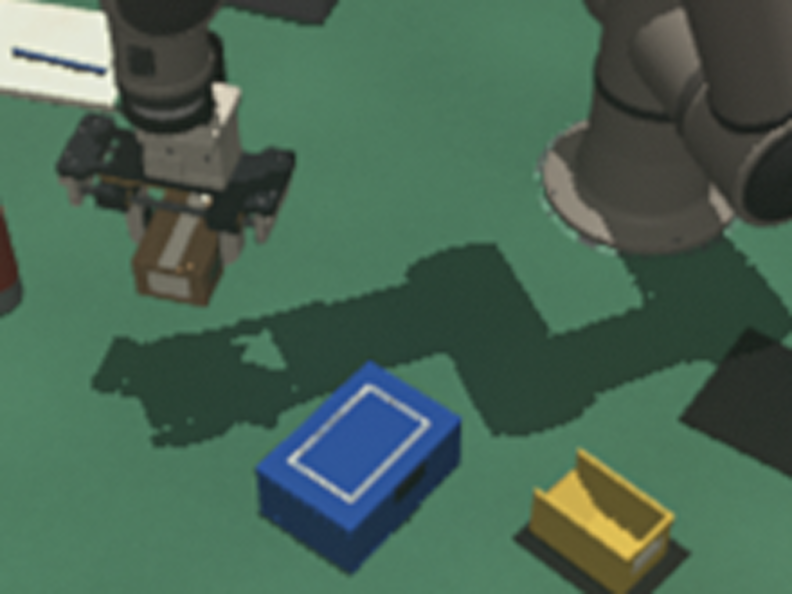

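{"method": "move_arm", "body": {
  "increments": [
    [0,-0.11,-0.06,0.16],
    [0,-0.22,-0.12,0.32],
    [0,-0.34,-0.18,0.393],
    [0,-0.451,-0.236,0.393],
    [0,-0.451,-0.236,0.393]
  ]
}}

```text
time: 28.88
tool_pos: [0.5005, -0.0526, 0.1626]
tool_rot: [-0.379, 1.568, 2.619]
contact_force: [-0.1, -0.3, -3.1]
opening: 0.0657
```

Run:
```python
from h import *
go(.502,-.0565,.1,-98.5); ps=shot('wrist','w29'); print(pose()[0]); shot('top','t29')
```

```text
go [0.1565, 0.0094, -0.0054] twist 0.004 | t 28.88 q6 1.46 phi -98.2
[ 0.50049969 -0.05436212  0.16273969]
```

View pics/w29.png

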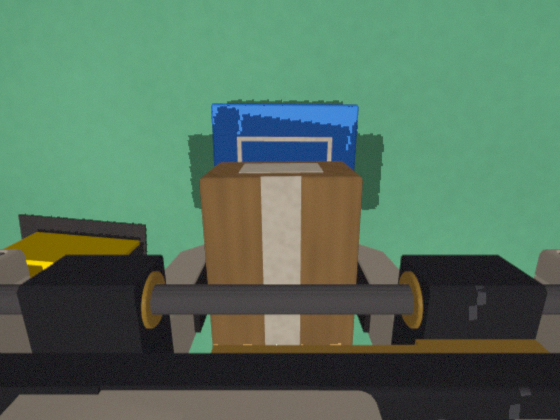

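{"method": "move_arm", "body": {
  "increments": [
    [0.05,0.009,-0.009,0],
    [0.1,0.009,-0.009,0],
    [0.14,0.009,-0.009,0.004],
    [0.156,0.009,-0.009,0.004],
    [0.156,0.009,-0.009,0.004]
  ]
}}

```text
time: 29.6
tool_pos: [0.5038, -0.0607, 0.1012]
tool_rot: [-0.084, 1.57, 2.903]
contact_force: [0.5, -0.9, -1.9]
opening: 0.0657
```

{"method": "move_arm", "body": {
  "increments": [
    [0.008,0,0,0],
    [0.016,0,0,0],
    [0.022,0,0,0],
    [0.022,0,0,0]
  ]
}}

```text
time: 30.1
tool_pos: [0.504, -0.0598, 0.0926]
tool_rot: [-0.328, 1.571, 2.661]
contact_force: [-0.6, 0.1, -1.8]
opening: 0.0657
```

Run:
```python
from h import *
go(.5035,-.0567,.0825,-98.5); print(pose()[0],robot.observe()['contact_force'])
```

```text
go [0.0253, -0.0075, 0.0024] twist -0.004 | t 30.1 q6 1.45 phi -98.7
[ 0.50401502 -0.05979632  0.09260263] [-0.60149986  0.0863952  -1.80782237]
```

{"method": "move_arm", "body": {
  "increments": [
    [0.006,-0.0075,0.002,-0.004],
    [0.012,-0.0075,0.002,-0.004],
    [0.018,-0.0075,0.002,-0.004],
    [0.018,-0.0075,0.002,-0.004]
  ]
}}

```text
time: 30.6
tool_pos: [0.5036, -0.0568, 0.0853]
tool_rot: [-0.27, 1.57, 2.723]
contact_force: [-0.7, -0.0, -3.3]
opening: 0.0659
```

{"method": "move_arm", "body": {
  "increments": [
    [0.003,0,0,0],
    [0.005,0,0,0],
    [0.007,0,0,0],
    [0.007,0,0,0]
  ]
}}

```text
time: 31.1
tool_pos: [0.5037, -0.0568, 0.0827]
tool_rot: [-0.795, 1.571, 2.198]
contact_force: [1.5, 0.1, -3.0]
opening: 0.0657
```

{"method": "move_arm", "body": {
  "increments": [
    [0.002,0,0,0],
    [0.004,0,0,0],
    [0.004,0,0,0]
  ]
}}

```text
time: 31.48
tool_pos: [0.5038, -0.0568, 0.0815]
tool_rot: [3.127, 1.57, -0.163]
contact_force: [-1.5, 0.5, 3.8]
opening: 0.066
```

{"method": "move_arm", "body": {
  "increments": [
    [0,0,0,0],
    [0,0,0,0],
    [0,0,0,0],
    [0,0,0,0],
    [0,0,0,0]
  ],
  "gripper": 0,
  "squeeze": 10
}}

```text
time: 32.1
tool_pos: [0.5038, -0.0568, 0.0811]
tool_rot: [-1.91, 1.571, 1.083]
contact_force: [-0.2, -0.1, -0.6]
opening: 0.0917
```

{"method": "move_arm", "body": {
  "increments": [
    [-0.08,0,0,0],
    [-0.2,0,0,0],
    [-0.32,0,0,0],
    [-0.4,0,0,0],
    [-0.4,0,0,0]
  ]
}}

```text
time: 32.72
tool_pos: [0.505, -0.0571, 0.2437]
tool_rot: [3.047, 1.565, -0.243]
contact_force: [0.5, 0.5, -0.6]
opening: 0.0919
```

Run:
```python
from h import *
print(shot('wrist','w30')); shot('top','t30')
```

```text
(array([ 0.50500463, -0.05708555,  0.24369265]), array([ 3.04737258,  1.56506282, -0.24274977]))
```

View pics/w30.png

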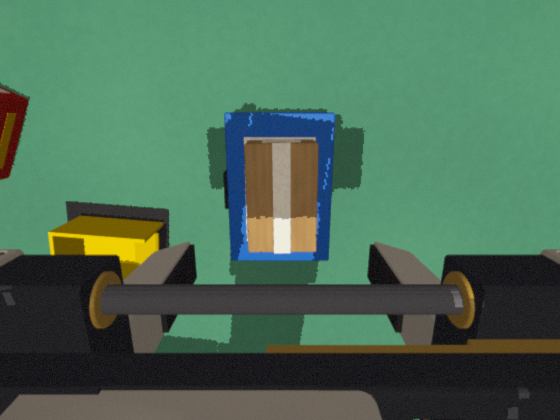

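View pics/t30.png

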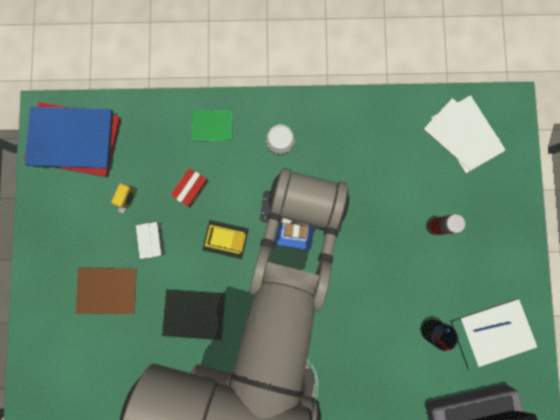

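Run:
```python
import cv2
a=cv2.imread('pics/w30.png'); cv2.imwrite('pics/w30c.png',cv2.resize(a[100:270,210:350],None,fx=4,fy=4,interpolation=cv2.INTER_CUBIC))
a=cv2.imread('pics/t30.png'); cv2.imwrite('pics/t30c.png',cv2.resize(a[160:270,90:220],None,fx=5,fy=5,interpolation=cv2.INTER_CUBIC))
```

```text
(no output)
```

View pics/w30c.png

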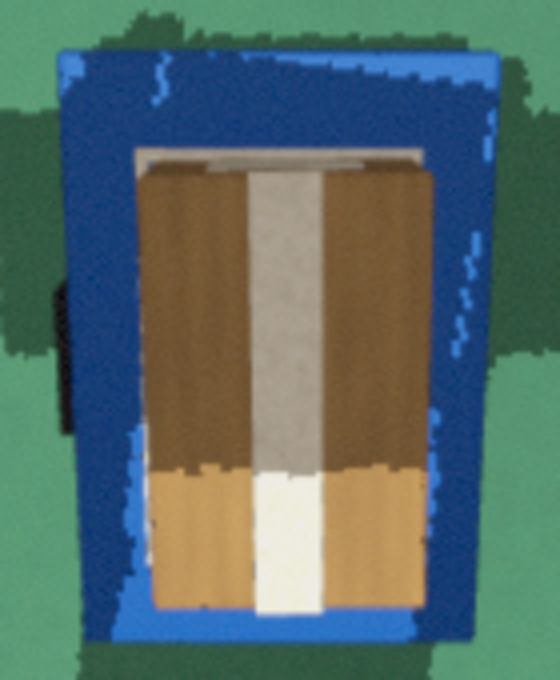

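View pics/t30c.png

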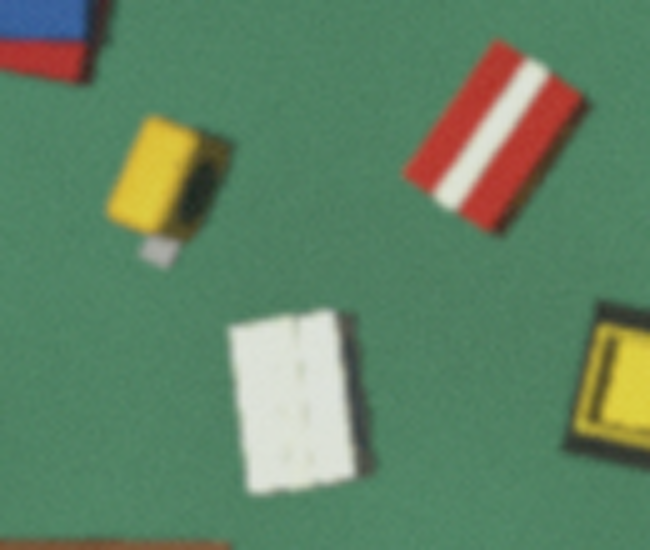

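Run:
```python
from h import *
np.set_printoptions(precision=4,suppress=True)
ps=(np.array([ 0.50500463, -0.05708555,  0.24369265]), np.array([ 3.04737258,  1.56506282, -0.24274977]))
def s(w):
    w=np.array(w); e=np.roll(w,-1,0)-w; print(w.mean(0),np.linalg.norm(e,axis=1),np.degrees(np.arctan2(e[:,1],e[:,0])))
def q(P,z): s([ray('wrist',(p[0]/4+210-.4,p[1]/4+100-.4),z,pose=ps) for p in P])
q([(137,172),(433,173),(425,607),(152,607)],.1125)
q([(58,52),(500,52),(473,640),(83,640)],.0685)
def t(P,z): s([ray('top',(p[0]/5+90-.4,p[1]/5+160-.4),z) for p in P])
t([(228,325),(333,310),(355,477),(250,492)],.044)
t([(497,38),(585,98),(494,232),(402,175)],.044)
```

```text
[ 0.5034 -0.0565  0.1125] [0.0647 0.1029 0.0657 0.1031] [-98.7086 172.1883  81.4538  -8.3484]
[ 0.5016 -0.054   0.0685] [0.1086 0.1578 0.1089 0.1578] [-98.5109 171.34    81.4514  -8.7833]
[0.4512 0.3981 0.044 ] [0.0653 0.1038 0.0648 0.1037] [ -82.7245 -171.6506   97.2479    8.6561]
[0.6139 0.2742 0.044 ] [0.0676 0.1004 0.0681 0.1036] [-125.1789  145.9319   57.575   -34.3877]
```

Run:
```python
from h import *
go(.4,.391,.25,-82)
```

```text
go [-0.0231, -1.0687, 0.4215] twist -0.275 | t 32.83 q6 1.46 phi -98.5
```

{"method": "move_arm", "body": {
  "increments": [
    [-0.02,-0.7,0.27,-0.27],
    [-0.02,-0.7,0.27,-0.27],
    [-0.02,-0.7,0.27,-0.27],
    [-0.02,-0.7,0.27,-0.27],
    [-0.02,-0.7,0.27,-0.27]
  ]
}}

```text
time: 33.45
tool_pos: [0.4369, 0.238, 0.2476]
tool_rot: [0.129, 1.568, -2.878]
contact_force: [0.2, 0.2, 0.0]
opening: 0.092
```

Run:
```python
from h import *
go(.4,.391,.25,-82)
```

```text
go [-0.0061, -0.3914, 0.0398] twist -0.004 | t 33.45 q6 1.78 phi -82.3
```

{"method": "move_arm", "body": {
  "increments": [
    [-0.006,-0.39,0.04,0],
    [-0.006,-0.39,0.04,0],
    [-0.006,-0.39,0.04,0],
    [-0.006,-0.39,0.04,0]
  ]
}}

```text
time: 33.95
tool_pos: [0.4002, 0.39, 0.2494]
tool_rot: [0.421, 1.567, -2.582]
contact_force: [-0.1, -1.1, 0.5]
opening: 0.0916
```

Run:
```python
from h import *
np.set_printoptions(precision=6)
print(shot('wrist','w31'))
a=cv2.imread('pics/w31.png'); cv2.imwrite('pics/w31c.png',cv2.resize(a[60:240,200:380],None,fx=3.2,fy=3.2,interpolation=cv2.INTER_CUBIC))
```

```text
(array([0.400187, 0.390021, 0.249386]), array([ 0.42143 ,  1.567335, -2.582433]))
```

View pics/w31.png

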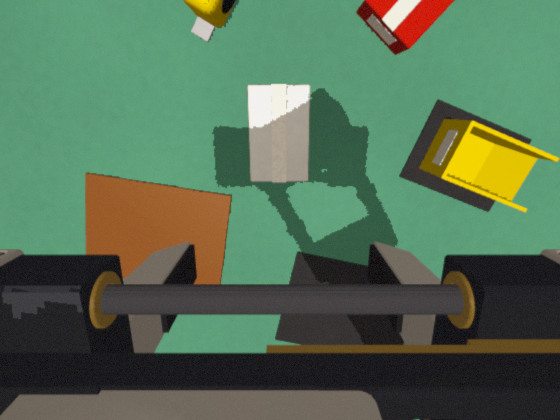

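View pics/w31c.png

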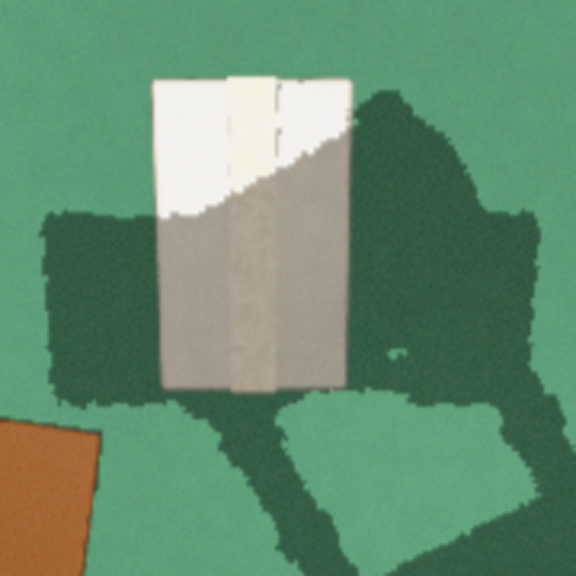

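Run:
```python
from h import *
np.set_printoptions(precision=4,suppress=True)
ps=(np.array([0.400187, 0.390021, 0.249386]), np.array([ 0.42143 ,  1.567335, -2.582433]))
w=np.array([ray('wrist',(p[0]/3.2+200-.4,p[1]/3.2+60-.4),.044,pose=ps) for p in [(153,79),(353,79),(347,388),(160,388)]])
e=np.roll(w,-1,0)-w; print(w.mean(0),np.linalg.norm(e,axis=1),np.degrees(np.arctan2(e[:,1],e[:,0])))
go(.4512,.3985,.08,-82)
go(w.mean(0)[0],w.mean(0)[1],.08,-82)
```

```text
[0.4496 0.3999 0.044 ] [0.0653 0.1029 0.0663 0.1029] [ -82.1005 -171.8675   97.8652    7.5527]
go [0.4237, -0.008, -0.1294] twist -0.003 | t 34.0 q6 2.07 phi -82.2
go [0.4237, -0.0121, -0.1259] twist -0.003 | t 34.0 q6 2.07 phi -82.2
```

{"method": "move_arm", "body": {
  "increments": [
    [0.1,-0.01,-0.128,0],
    [0.2,-0.01,-0.128,0],
    [0.3,-0.01,-0.128,0],
    [0.4,-0.01,-0.128,0],
    [0.42,-0.01,-0.128,0]
  ]
}}

```text
time: 34.62
tool_pos: [0.4507, 0.3967, 0.0804]
tool_rot: [0.5, 1.564, -2.509]
contact_force: [0.1, -0.6, 0.5]
opening: 0.092
```

Run:
```python
from h import *
shot('wrist','w32'); go(.4503,.399,.012,-82)
```

```text
go [0.1732, -0.0047, 0.0013] twist -0.007 | t 34.67 q6 2.03 phi -82.4
```

View pics/w32.png

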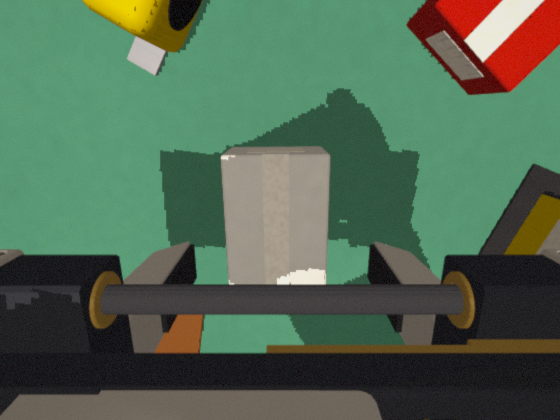

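{"method": "move_arm", "body": {
  "increments": [
    [0.08,-0.009,0.001,0],
    [0.16,-0.009,0.001,0],
    [0.172,-0.009,0.001,0],
    [0.172,-0.009,0.001,0]
  ]
}}

```text
time: 35.17
tool_pos: [0.452, 0.4032, 0.0163]
tool_rot: [-2.675, 1.569, 0.6]
contact_force: [0.5, -0.7, 0.6]
opening: 0.0917
```

{"method": "move_arm", "body": {
  "increments": [
    [0,0,0,0],
    [0,0,0,0],
    [0,0,0,0],
    [0,0,0,0],
    [0,0,0,0]
  ],
  "gripper": 1,
  "squeeze": 35
}}

```text
time: 35.8
tool_pos: [0.4513, 0.4028, 0.0154]
tool_rot: [3.068, 1.57, 0.061]
contact_force: [-0.5, -3.4, 5.3]
opening: 0.0659
```

{"method": "move_arm", "body": {
  "increments": [
    [-0.06,0,0,0],
    [-0.16,0,0,0],
    [-0.28,0,0,0],
    [-0.4,0,0,0],
    [-0.5,0,0,0]
  ]
}}

```text
time: 36.42
tool_pos: [0.4509, 0.403, 0.2163]
tool_rot: [-2.055, 1.57, 1.22]
contact_force: [-0.2, 0.1, -2.4]
opening: 0.0656
```

Run:
```python
from h import *
shot('wrist','w33'); go(.502,-.0555,.2,-98.5); print(pose()[0])
```

```text
go [0.0495, 1.156, 0.0323] twist 0.27 | t 36.48 q6 2.04 phi -82.3
[0.45268209 0.40435061 0.22206734]
```

View pics/w33.png

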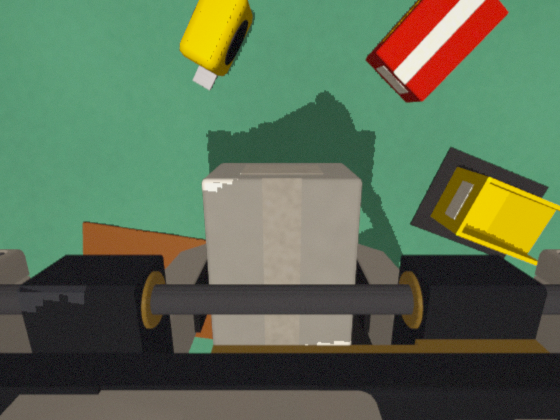

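{"method": "move_arm", "body": {
  "increments": [
    [0.03,0.13,0.005,0.05],
    [0.03,0.27,0.01,0.1],
    [0.03,0.41,0.015,0.15],
    [0.03,0.56,0.02,0.2],
    [0.03,0.7,0.02,0.27]
  ]
}}

```text
time: 37.1
tool_pos: [0.4801, 0.1226, 0.2021]
tool_rot: [-0.203, 1.57, 2.788]
contact_force: [1.5, -0.9, -1.8]
opening: 0.0657
```

Run:
```python
from h import *
go(.5025,-.0558,.2,-98.5); print(pose()[0])
```

```text
go [0.0051, 0.4326, -0.1222] twist -0.002 | t 37.1 q6 1.82 phi -98.6
[0.48012933 0.12260713 0.20208733]
```

{"method": "move_arm", "body": {
  "increments": [
    [0.005,0.12,-0.03,0],
    [0.005,0.24,-0.06,0],
    [0.005,0.36,-0.1,0],
    [0.005,0.43,-0.122,0],
    [0.005,0.43,-0.122,0]
  ]
}}

```text
time: 37.72
tool_pos: [0.5033, -0.0548, 0.1999]
tool_rot: [-0.218, 1.57, 2.771]
contact_force: [-0.6, 1.0, -2.6]
opening: 0.066
```

{"method": "move_arm", "body": {
  "increments": [
    [0,0,0,0],
    [0,0,0,0]
  ]
}}

```text
time: 37.98
tool_pos: [0.5031, -0.052, 0.2005]
tool_rot: [-0.739, 1.57, 2.255]
contact_force: [-0.1, -0.1, -2.2]
opening: 0.0654
```

Run:
```python
from h import *
go(.5025,-.0558,.135,-98.5); print(pose()[0]); shot('wrist','w34')
```

```text
go [0.1638, 0.0098, 0.0001] twist 0.001 | t 37.98 q6 1.46 phi -98.4
[ 0.50313307 -0.05195143  0.20051543]
```

View pics/w34.png

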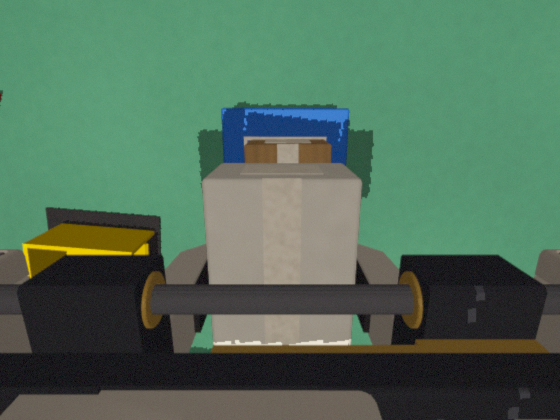

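{"method": "move_arm", "body": {
  "increments": [
    [0.05,0.01,0,0],
    [0.1,0.01,0,0],
    [0.14,0.01,0,0],
    [0.163,0.01,0,0],
    [0.163,0.01,0,0]
  ]
}}

```text
time: 38.65
tool_pos: [0.5025, -0.0565, 0.1352]
tool_rot: [-0.236, 1.57, 2.757]
contact_force: [0.0, -0.4, -1.9]
opening: 0.0659
```

{"method": "move_arm", "body": {
  "increments": [
    [0,0,0,0],
    [0,0,0,0]
  ]
}}

```text
time: 38.9
tool_pos: [0.5031, -0.057, 0.1361]
tool_rot: [3.11, 1.569, -0.18]
contact_force: [0.1, 1.0, -1.7]
opening: 0.066
```

Run:
```python
from h import *
go(.5025,-.0558,.128,-98.5); print(pose()[0],robot.observe()['contact_force'])
```

```text
go [0.0204, -0.0028, 0.0021] twist -0.0 | t 38.9 q6 1.45 phi -98.5
[ 0.50314407 -0.0570191   0.13614293] [ 0.13016251  1.03453012 -1.68139831]
```

{"method": "move_arm", "body": {
  "increments": [
    [0.006,-0.002,0.001,0],
    [0.012,-0.002,0.001,0],
    [0.016,-0.002,0.001,0],
    [0.016,-0.002,0.001,0]
  ]
}}

```text
time: 39.4
tool_pos: [0.5024, -0.0561, 0.1289]
tool_rot: [-0.353, 1.57, 2.64]
contact_force: [-0.6, 0.1, -2.2]
opening: 0.0656
```

{"method": "move_arm", "body": {
  "increments": [
    [0.002,0,0,0],
    [0.004,0,0,0],
    [0.004,0,0,0]
  ]
}}

```text
time: 39.78
tool_pos: [0.5026, -0.0561, 0.1279]
tool_rot: [3.059, 1.57, -0.231]
contact_force: [-1.6, 1.2, 1.4]
opening: 0.0655
```

Contact. Release and retreat.

{"method": "move_arm", "body": {
  "increments": [
    [0.001,0,0,0],
    [0.001,0,0,0]
  ]
}}

```text
time: 40.02
tool_pos: [0.5026, -0.0561, 0.1278]
tool_rot: [3.073, 1.57, -0.217]
contact_force: [-2.7, 0.2, 6.3]
opening: 0.0659
```

{"method": "move_arm", "body": {
  "increments": [
    [0,0,0,0],
    [0,0,0,0],
    [0,0,0,0],
    [0,0,0,0],
    [0,0,0,0]
  ],
  "gripper": 0,
  "squeeze": 10
}}

```text
time: 40.65
tool_pos: [0.5025, -0.0561, 0.1271]
tool_rot: [-1.373, 1.571, 1.62]
contact_force: [-0.8, -0.2, -0.3]
opening: 0.0919
```

{"method": "move_arm", "body": {
  "increments": [
    [-0.08,0,0,0],
    [-0.2,0,0,0],
    [-0.3,0,0,0],
    [-0.35,0,0,0],
    [-0.35,0,0,0]
  ]
}}

```text
time: 41.28
tool_pos: [0.5032, -0.0563, 0.2685]
tool_rot: [3.048, 1.567, -0.242]
contact_force: [0.6, -0.3, -0.5]
opening: 0.0914
```

Run:
```python
from h import *
np.set_printoptions(precision=6)
print(shot('wrist','w35',(200,80,360,280),3)); shot('top','t35',(90,160,220,270),5)
```

```text
(array([ 0.503155, -0.056302,  0.268459]), array([ 3.048235,  1.567293, -0.241912]))
```

View pics/w35.png

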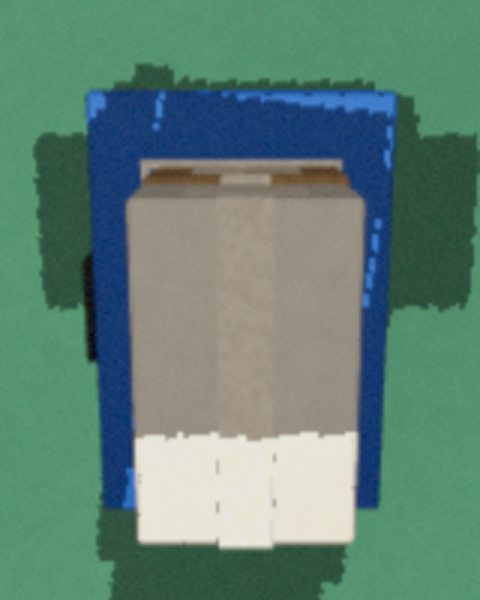

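View pics/t35.png

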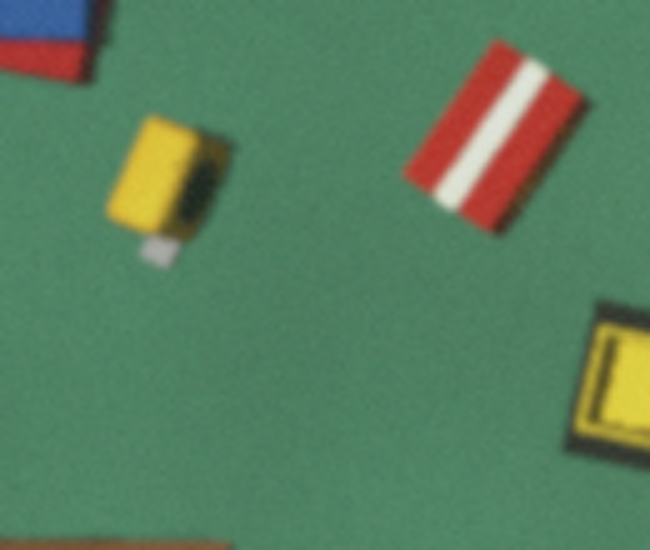

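Run:
```python
from h import *
np.set_printoptions(precision=4,suppress=True)
ps=(np.array([ 0.503155, -0.056302,  0.268459]), np.array([ 3.048235,  1.567293, -0.241912]))
w=np.array([ray('wrist',(p[0]/3+200-.3,p[1]/3+80-.3),.1565,pose=ps) for p in [(127,197),(364,197),(356,544),(137,544)]])
e=np.roll(w,-1,0)-w; print(w.mean(0),np.linalg.norm(e,axis=1),np.degrees(np.arctan2(e[:,1],e[:,0])))
go(.573,.302,.25,-124.3)
```

```text
[ 0.5005 -0.0559  0.1565] [0.0646 0.1036 0.0662 0.1036] [-98.5188 172.0916  81.4553  -8.7869]
go [0.0406, -0.9114, -0.043] twist 0.43 | t 41.38 q6 1.46 phi -98.5
```

{"method": "move_arm", "body": {
  "increments": [
    [0.03,-0.8,-0.04,0.43],
    [0.03,-0.8,-0.04,0.43],
    [0.03,-0.8,-0.04,0.43],
    [0.03,-0.8,-0.04,0.43],
    [0.03,-0.8,-0.04,0.43]
  ]
}}

```text
time: 42.0
tool_pos: [0.561, 0.2379, 0.254]
tool_rot: [0.918, 1.568, -2.823]
contact_force: [1.4, -1.2, 0.6]
opening: 0.0919
```

Run:
```python
from h import *
go(.573,.302,.25,-124.3)
```

```text
go [0.0098, -0.1492, 0.0655] twist -0.0 | t 42.0 q6 2.45 phi -124.3
```

{"method": "move_arm", "body": {
  "increments": [
    [0.01,-0.08,0.06,0],
    [0.01,-0.14,0.06,0],
    [0.01,-0.14,0.06,0],
    [0.01,-0.14,0.06,0]
  ]
}}

```text
time: 42.5
tool_pos: [0.5726, 0.295, 0.2508]
tool_rot: [1.065, 1.568, -2.676]
contact_force: [-0.1, -0.1, 0.5]
opening: 0.0918
```

Run:
```python
from h import *
np.set_printoptions(precision=6)
print(shot('wrist','w36'))
a=cv2.imread('pics/w36.png'); cv2.imwrite('pics/w36c.png',cv2.resize(a[60:240,200:380],None,fx=3.2,fy=3.2,interpolation=cv2.INTER_CUBIC))
```

```text
(array([0.572644, 0.294992, 0.25082 ]), array([ 1.065325,  1.568494, -2.675633]))
```

View pics/w36.png

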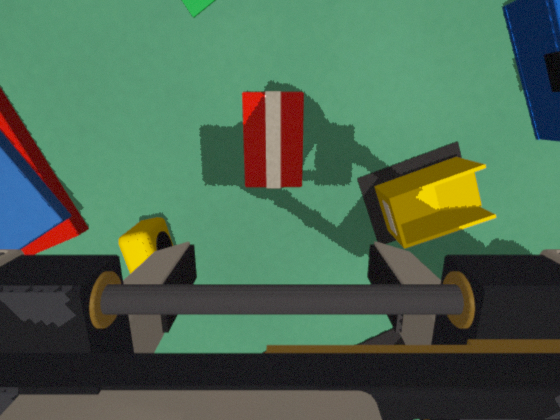

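View pics/w36c.png

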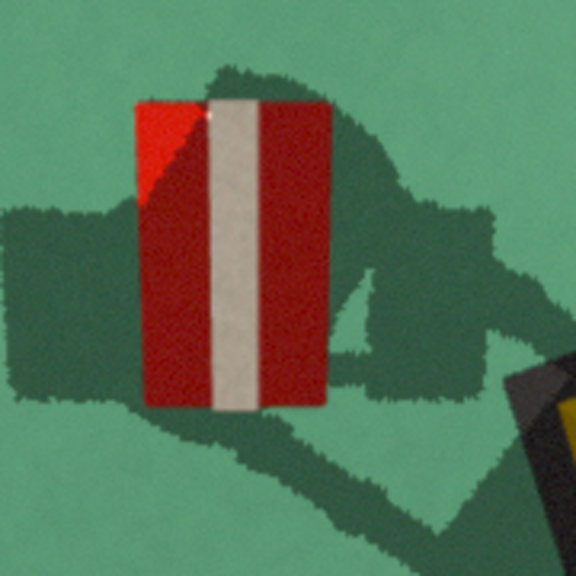

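Run:
```python
from h import *
np.set_printoptions(precision=4,suppress=True)
ps=(np.array([0.572644, 0.294992, 0.25082 ]), np.array([ 1.065325,  1.568494, -2.675633]))
w=np.array([ray('wrist',(p[0]/3.2+200-.4,p[1]/3.2+60-.4),.044,pose=ps) for p in [(136,102),(331,102),(327,407),(145,407)]])
e=np.roll(w,-1,0)-w; print(w.mean(0),np.linalg.norm(e,axis=1),np.degrees(np.arctan2(e[:,1],e[:,0])))
go(.614,.2745,.08,-124.5)
go(w.mean(0)[0],w.mean(0)[1],.08,-124.5)
```

```text
[0.6137 0.2778 0.044 ] [0.0643 0.1031 0.0652 0.1031] [-124.3326  145.9336   55.6194  -34.522 ]
go [0.4282, -0.017, -0.114] twist 0.002 | t 42.55 q6 2.53 phi -124.4
go [0.4282, -0.0233, -0.1086] twist 0.002 | t 42.55 q6 2.53 phi -124.4
```

{"method": "move_arm", "body": {
  "increments": [
    [0.1,-0.02,-0.11,0],
    [0.2,-0.02,-0.11,0],
    [0.3,-0.02,-0.11,0],
    [0.4,-0.02,-0.11,0],
    [0.42,-0.02,-0.11,0]
  ]
}}

```text
time: 43.18
tool_pos: [0.6122, 0.276, 0.0813]
tool_rot: [0.911, 1.565, -2.831]
contact_force: [0.4, 0.0, 0.4]
opening: 0.0919
```

Run:
```python
from h import *
shot('wrist','w37'); go(.614,.276,.0135,-124.4)
```

```text
go [0.1718, -0.0011, -0.0031] twist 0.0 | t 43.23 q6 2.48 phi -124.4
```

View pics/w37.png

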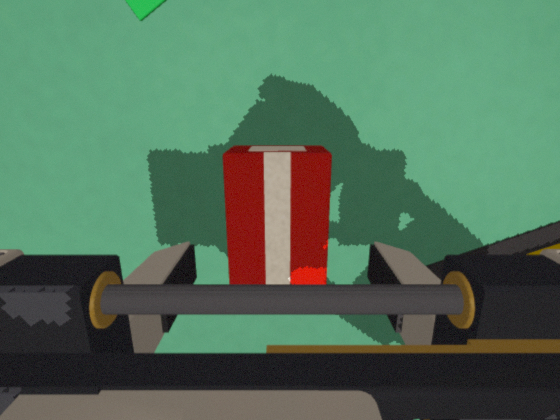

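{"method": "move_arm", "body": {
  "increments": [
    [0.08,-0.005,-0.002,0],
    [0.16,-0.005,-0.002,0],
    [0.17,-0.005,-0.002,0],
    [0.17,-0.005,-0.002,0]
  ]
}}

```text
time: 43.72
tool_pos: [0.6169, 0.2791, 0.018]
tool_rot: [-2.207, 1.568, 0.335]
contact_force: [-0.7, -0.4, 0.4]
opening: 0.0918
```

{"method": "move_arm", "body": {
  "increments": [
    [0,0,0,0],
    [0,0,0,0],
    [0,0,0,0],
    [0,0,0,0],
    [0,0,0,0]
  ],
  "gripper": 1,
  "squeeze": 35
}}

```text
time: 44.35
tool_pos: [0.6158, 0.2787, 0.0167]
tool_rot: [-3.059, 1.571, -0.517]
contact_force: [-2.2, -1.9, 4.6]
opening: 0.0656
```

{"method": "move_arm", "body": {
  "increments": [
    [-0.06,0,0,0],
    [-0.18,0,0,0],
    [-0.32,0,0,0],
    [-0.46,0,0,0],
    [-0.58,0,0,0]
  ]
}}

```text
time: 44.98
tool_pos: [0.6156, 0.279, 0.2497]
tool_rot: [-1.646, 1.57, 0.897]
contact_force: [0.0, 0.7, -2.8]
opening: 0.0656
```

Run:
```python
from h import *
shot('wrist','w38'); go(.5022,-.0558,.245,-98.5); print(pose()[0])
```

```text
go [0.0244, 0.8558, -0.2341] twist -0.43 | t 45.02 q6 2.48 phi -124.3
[0.61769505 0.27969864 0.2573269 ]
```

View pics/w38.png

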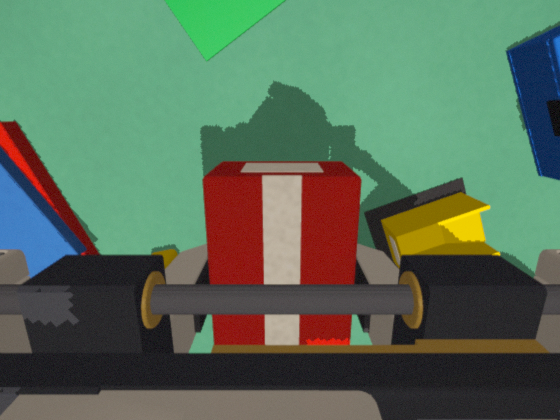

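{"method": "move_arm", "body": {
  "increments": [
    [0.02,0.12,-0.03,-0.1],
    [0.02,0.25,-0.06,-0.2],
    [0.02,0.38,-0.1,-0.3],
    [0.02,0.51,-0.14,-0.4],
    [0.02,0.62,-0.17,-0.43]
  ]
}}

```text
time: 45.65
tool_pos: [0.5311, 0.0341, 0.2392]
tool_rot: [-0.031, 1.57, 2.963]
contact_force: [0.1, -0.8, -1.9]
opening: 0.066
```

Run:
```python
from h import *
go(.5022,-.0558,.245,-98.5); print(pose()[0])
```

```text
go [-0.0144, 0.2329, 0.0386] twist 0.001 | t 45.65 q6 1.64 phi -98.4
[0.53113012 0.03408206 0.23922137]
```

{"method": "move_arm", "body": {
  "increments": [
    [-0.015,0.08,0.015,0],
    [-0.015,0.16,0.03,0],
    [-0.015,0.22,0.038,0],
    [-0.015,0.23,0.038,0],
    [-0.015,0.23,0.038,0]
  ]
}}

```text
time: 46.28
tool_pos: [0.5035, -0.0527, 0.2456]
tool_rot: [-0.928, 1.57, 2.064]
contact_force: [0.3, 0.9, -1.7]
opening: 0.0656
```

{"method": "move_arm", "body": {
  "increments": [
    [0,0,0,0],
    [0,0,0,0]
  ]
}}

```text
time: 46.52
tool_pos: [0.5036, -0.0523, 0.2459]
tool_rot: [-1.316, 1.571, 1.678]
contact_force: [0.0, -0.2, -3.4]
opening: 0.066
```

Run:
```python
from h import *
go(.5022,-.0558,.18,-98.5); print(pose()[0]); shot('wrist','w39')
```

```text
go [0.1646, 0.0093, 0.0022] twist 0.001 | t 46.52 q6 1.46 phi -98.4
[ 0.50360995 -0.05227119  0.24585739]
```

View pics/w39.png

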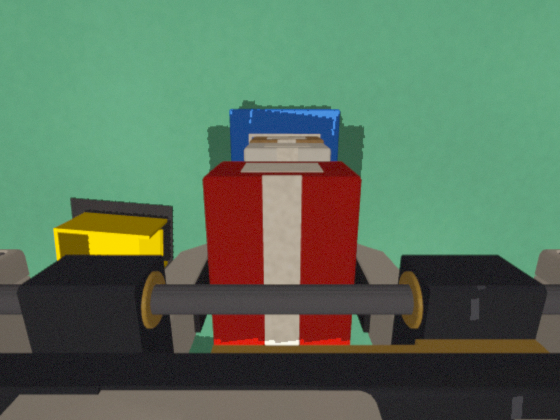

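{"method": "move_arm", "body": {
  "increments": [
    [0.05,0.009,0.002,0],
    [0.1,0.009,0.002,0],
    [0.14,0.009,0.002,0],
    [0.163,0.009,0.002,0],
    [0.163,0.009,0.002,0]
  ]
}}

```text
time: 47.2
tool_pos: [0.502, -0.0562, 0.1804]
tool_rot: [-0.223, 1.57, 2.77]
contact_force: [0.8, 0.9, -1.9]
opening: 0.0657
```

{"method": "move_arm", "body": {
  "increments": [
    [0,0,0,0],
    [0,0,0,0]
  ]
}}

```text
time: 47.45
tool_pos: [0.5025, -0.0565, 0.1814]
tool_rot: [3.103, 1.569, -0.187]
contact_force: [-0.0, 0.0, -2.8]
opening: 0.0657
```

Run:
```python
from h import *
go(.5022,-.0558,.173,-98.5); print(pose()[0],robot.observe()['contact_force'])
```

```text
go [0.021, -0.0017, 0.001] twist -0.0 | t 47.45 q6 1.46 phi -98.5
[ 0.50249368 -0.05651331  0.18139786] [-0.0335626   0.03694723 -2.80282424]
```

{"method": "move_arm", "body": {
  "increments": [
    [0.006,-0.002,0.001,0],
    [0.012,-0.002,0.001,0],
    [0.016,-0.002,0.001,0],
    [0.016,-0.002,0.001,0]
  ]
}}

```text
time: 47.95
tool_pos: [0.5017, -0.0556, 0.1742]
tool_rot: [-0.294, 1.57, 2.699]
contact_force: [0.5, 0.6, -3.2]
opening: 0.0659
```

{"method": "move_arm", "body": {
  "increments": [
    [0.002,0,0,0],
    [0.004,0,0,0],
    [0.004,0,0,0]
  ]
}}

```text
time: 48.32
tool_pos: [0.5019, -0.0556, 0.1731]
tool_rot: [-3.141, 1.57, -0.148]
contact_force: [-0.6, 0.3, 1.3]
opening: 0.0659
```

{"method": "move_arm", "body": {
  "increments": [
    [0.001,0,0,0],
    [0.001,0,0,0]
  ]
}}

```text
time: 48.58
tool_pos: [0.502, -0.0556, 0.173]
tool_rot: [3.075, 1.57, -0.216]
contact_force: [-2.5, 1.0, 5.3]
opening: 0.0661
```

{"method": "move_arm", "body": {
  "increments": [
    [0,0,0,0],
    [0,0,0,0],
    [0,0,0,0],
    [0,0,0,0],
    [0,0,0,0]
  ],
  "gripper": 0,
  "squeeze": 10
}}

```text
time: 49.2
tool_pos: [0.5019, -0.0556, 0.1723]
tool_rot: [-1.661, 1.571, 1.332]
contact_force: [-0.2, 0.8, -0.4]
opening: 0.0918
```

{"method": "move_arm", "body": {
  "increments": [
    [-0.08,0,0,0],
    [-0.18,0,0,0],
    [-0.25,0,0,0],
    [-0.25,0,0,0]
  ]
}}

```text
time: 49.7
tool_pos: [0.5029, -0.0558, 0.2744]
tool_rot: [3.046, 1.566, -0.244]
contact_force: [-0.0, 0.0, 0.4]
opening: 0.0919
```

Run:
```python
from h import *
print(shot('wrist','w40',(200,80,360,280),3))
go(.40,.1,.3,-98.5)
```

```text
(array([ 0.50285285, -0.05584798,  0.27441191]), array([ 3.04629507,  1.56597083, -0.24383254]))
go [-0.0688, -0.347, 0.3098] twist -0.0 | t 49.75 q6 1.46 phi -98.5
```

View pics/w40.png

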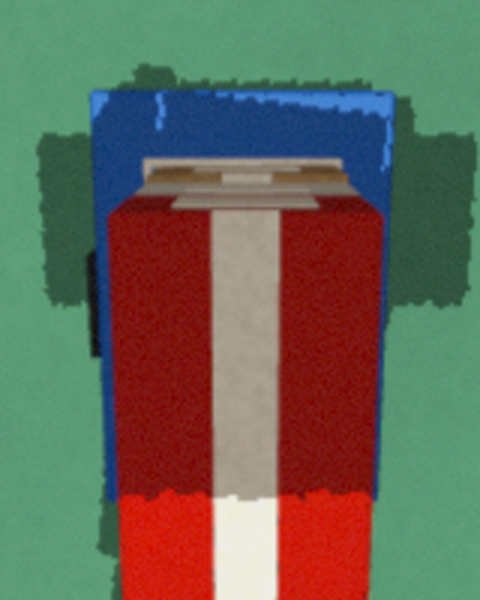

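{"method": "move_arm", "body": {
  "increments": [
    [-0.06,0,0,0],
    [-0.07,-0.1,0.15,0],
    [-0.07,-0.23,0.3,0],
    [-0.07,-0.36,0.31,0],
    [-0.07,-0.6,0.31,0]
  ]
}}

```text
time: 50.38
tool_pos: [0.4081, 0.158, 0.2996]
tool_rot: [0.467, 1.57, -2.824]
contact_force: [2.0, -0.2, 0.3]
opening: 0.0916
```

{"method": "move_arm", "body": {
  "increments": [
    [0,-0.2,0,0],
    [0,-0.4,0,0],
    [0,-0.5,0,0],
    [0,-0.5,0,0]
  ]
}}

```text
time: 50.88
tool_pos: [0.4384, 0.3574, 0.2975]
tool_rot: [0.541, 1.567, -2.745]
contact_force: [-0.7, -0.4, -0.6]
opening: 0.0916
```

Run:
```python
from h import *
shot('scene','s41'); shot('top','t41'); print(pose()[0])
a=cv2.imread('pics/t41.png'); cv2.imwrite('pics/t41c.png',cv2.resize(a[160:280,190:350],None,fx=5,fy=5,interpolation=cv2.INTER_CUBIC))
```

```text
[0.4387461  0.35511559 0.29827346]
```

View pics/s41.png

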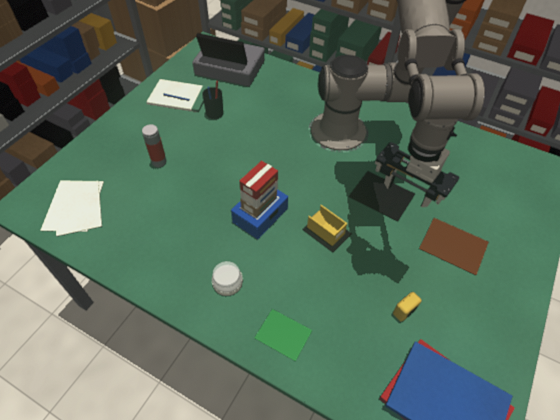

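View pics/t41.png

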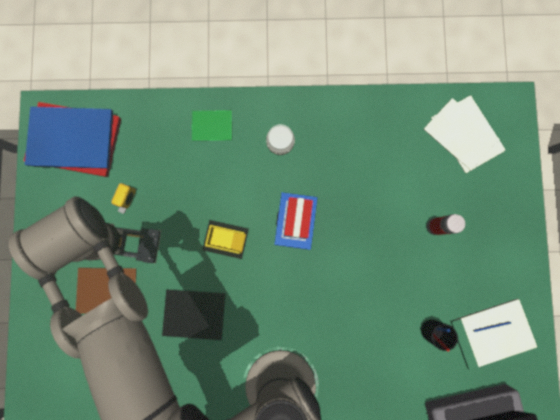

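View pics/t41c.png

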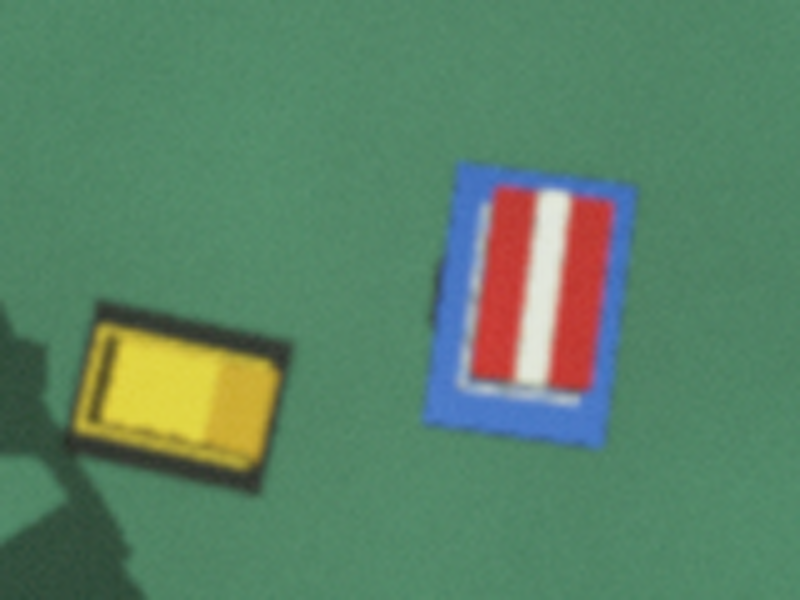

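Run:
```python
from h import *
np.set_printoptions(precision=4,suppress=True)
def q(P,z):
    w=np.array([ray('top',(p[0]/5+190-.4,p[1]/5+160-.4),z) for p in P]); e=np.roll(w,-1,0)-w; print(w.mean(0),np.linalg.norm(e,axis=1),np.degrees(np.arctan2(e[:,1],e[:,0])))
q([(495,185),(615,200),(592,392),(472,378)],.2005)
q([(458,163),(636,187),(603,447),(425,422)],.0685)
q([(97,322),(280,362),(255,470),(73,432)],.063)
q([(97,300),(292,345),(260,493),(66,445)],.003)
print(robot.observe()['contact_force'],robot.observe()['time'])
```

```text
[ 0.5007 -0.0574  0.2005] [0.0653 0.1043 0.0646 0.105 ] [-98.1038 171.8407  82.485   -7.7811]
[ 0.502  -0.056   0.0685] [0.109  0.1584 0.1076 0.1581] [-98.6735 171.3879  81.178   -8.13  ]
[0.4497 0.1589 0.063 ] [0.1139 0.0666 0.1124 0.0678] [-103.165   166.506    77.4607  -12.2416]
[0.452  0.1653 0.003 ] [0.1278 0.0954 0.1267 0.0937] [-103.844   167.3199   75.3972  -11.9867]
[ 0.7072 -0.0136 -0.896 ] 50.975
```

All checks good (stack within about 2 mm and 1°, bin within a few mm of the mat's centre). Handing in.

Run:
```python
from cell import robot
print(robot.hand_in())
```

```text
the job is handed in; nothing more can be done
None
```

The order is made up and I handed the job in at about 51 s of the 210 s allowed. Hand-in gives no verdict, so the results below are my own checks.

- **Bushings:** All four bushings present were tipped from the bin into the case. I let the bin swing on a light grip, then pressed it against the inside wall of the case to finish tipping it. The camera showed all four in the case, and the lifted weight dropped by about 1.2 N, which matches four bushings.
- **Bin:** It is upright and empty, with its origin within a few mm of the mat's centre. My first placing was about 25 mm off, so I re-gripped it and moved it.
- **Lid:** I pushed it over and it fell shut. The pictures show it flat, though I had no reading of the joint angle.
- **Cartons:** Brown, white and red are stacked in that order from the bottom. By camera, each is within about 3 mm and 1° of the lid's middle. No orange carton was on the counter. The white one had been knocked about 4 cm aside before I reached it, and I measured it again before picking it up.
- **Left alone:** I did not touch the tape measure, spray can or tub; the last overview shows them where they started.

Measurements of the lid's centre from the top and wrist cameras disagreed by about 2 mm, which is within the calibration. No check failed at the end.

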